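# Prop the sprung lid of a test kiln and unload the fired tile

## Robot

A 7-joint arm with a two-finger parallel gripper is mounted at the origin on a cart in front of the work surface, level with it; the furniture and walls round the work are solid. World frame = base frame: x ahead of the robot, y to its left, z up, the work surface at z = 0. Lengths are in m, angles in rad, forces in N, time in s.
With the tool pointing down it reaches from about 0.4 to 0.85 m from the base axis. Payload 10.4 kg.
Tool frame: the origin (TCP) lies between the finger pads, 19 mm behind the fingertips; this is the grasp point; z points along the fingers, y is the line along which they close (so a half turn about z gives the same grasp; the last joint's range is limited). The gripper opens to 87 mm and grips with 3 to 60 N. Pads are 19 mm wide; open, the fingers measure 117 mm over their backs; the gripper's body (75 mm by 190 mm) begins 51 mm behind the grasp point.
Start: joints at [1.319, 0.332, -0.065, 1.46, 0.022, 1.35, -0.088], TCP at [0.142, -0.609, 0.241] pointing down, gripper open.
Joint ranges: [-2.6, 2.6], [-0.5, 2.12], [-1.47, 1.34], [0.16, 2.42], [-1.27, 4.41], [0.06, 2.06], [-2.6, 2.6]. Speed limits (rad/s): [2.22, 2.22, 2.79, 2.79, 3.14, 3.14, 3.14].

## Interface

Orientations are given as a unit quaternion [x, y, z, w].
In Python, from bench import r gives the robot as it stands.
- The arm moves only by the shell command python3 jog.py 'ROWS' [FORCE]. ROWS is a JSON list of rows, 1 to 12 of them, each of 5 numbers: dx, dy, dz in m, then a turn about the tool's z in rad, then the finger opening in m; each row is the pose to reach, as a shift and turn from the pose commanded when the command began, along the tool's axes at that moment; what a row does not reach only later rows make up. A row lasts 1/10 s, in which the tool goes at most 0.05 m and 0.15 rad, less where a joint would pass 70% of its speed; a pose out of reach is approached as far as the arm can. The fingers move at their own pace and stop on an object; FORCE is the grip in N (left out, the last holds). Time passes only in rows, so rows that do not move let the fingers close. It prints the time, the measured TCP pose, the force, the opening and the grip force at its end.
- r.read_state(): the state, without advancing time (a new reading comes with each control period).
- r.camera(name): name is "side" or "top"; returns a dict with "img" (400x640x3 uint8, red, green, blue), "fx", "fy", "cx", "cy" (pixels), "pose" (4x4, takes a point from camera to world coordinates). Camera axes: x right, y down, z forward; pixel columns grow to the right and rows downward; lengths in m; the calibration is good to about 2 mm. A picture is of the moment at which its call begins. There is no depth.
- r.close_job(): hands the job in; it is judged then, once.
The state is a dict: "time": time; "joint_positions": joint angles; "joint_vel": joint speeds; "joint_torque": joint torques, N m; "ee_pos": TCP position; "eef_rot": TCP orientation; "ft_force": force on the tool from outside, world axes, zero at the start; "torque": the same for the moment, N m; "width": finger opening in m; "grip_force": force on a finger pad.
Only numpy, scipy, OpenCV 4.12 (cv2) and the standard library are available. Lean on these libraries where they do the work, as an engineer would, in place of code of your own. Each camera call takes 0.05 s, during which the arm holds its last target. There are 200 camera calls.

## Task

Unload the little bench-top test kiln. Take the black grip at the foot of the prop stay on the left side of its lid, push the spring-loaded lid up with the stay, set the stay's foot in the lipped ledge on the kiln's left side, letting the load down on to it gently so that the lid never drops and the thin ledge is not forced, and let go. Then reach in at a slant under the propped lid, take out the fired test tile and stand it upright on the long white tile, between the two tiles that already stand there, without dropping it or disturbing those two or the blue glaze jar; leave the lid propped open.

Things in the scene. Friction and masses are not known exactly. Their poses are not given: they have to be found in the camera images.
- test_kiln: Bench-top test kiln, fixed on a concrete slab 230 x 284 x 36 mm: stainless box 176 deep (x) x 190 wide (y) mm, cream brick inside, rim 160 mm above its feet. Origin: centre under its feet, on the slab's top; x to its back, y to its left. Black control strip in front, facing the robot. Chamber 104 (x) x 132 (y) mm, centred, open above; walls 36 mm (front, back), 29 mm (sides).
- kiln_shelf (a point): Middle of the flat kiln shelf in the chamber, 104 mm above the kiln's origin and 56 mm below its rim; axes as the kiln's.
- lid_panel (a joint): Lid angle (rad): 0 shut, grows as the front edge rises, stop at 1.6. Lid 178 x 190 x 29 mm, 0.42 kg. Propped it stands at 0.9 to 1.25, leaning over the chamber: a tool pointing straight down cannot get in, one whose body leans 25 to 40 degrees back to the kiln's front can. The handle on its top is no use for propping with one hand: push the lid up by the stay.
- lid_hinge (a point): Middle of the lid's hinge line, which runs along the kiln's y: kiln (91, 0, 160) mm, on the rear rim. Axes as the kiln's. Two torsion springs on it press the lid shut (0.2 N m when shut, 0.4 N m more per rad, besides the lid's weight): let go, it slams.
- stay_bar (a joint): Angle of the prop stay to the lid (rad): 0 when square to the lid, so hanging straight down while the lid is shut; positive brings its foot to the kiln's front; light friction holds it. Flat bar 12 x 4 mm beside the lid's left edge, with foot pin (inwards) and black grip (outwards) on one line, 121 mm below its pivot.
- stay_pivot (a point): Pivot of the stay on the lid: (-115, 113, 14) mm from lid_hinge when the lid is shut; turns up with it. Where the foot is decides the lid's angle: foot raised straight up by 130 mm from under the shut lid = lid at 1.17 rad; from there 27 mm to the back, over the ledge, = 1.37 rad. Load on the grip 4 to 12 N, downwards.
- stay_grip (a point): Middle of the black grip at the stay's foot: round sleeve along the kiln's y, turns freely, 14 mm thick, 25 mm long between a 17 mm collar at the bar and a 19 mm end collar. Close the fingers along the kiln's x, tool leaning outwards from the kiln 30 to 40 degrees to clear it. The middle is 37 mm out from the kiln's side, some 53 mm above the slab while the lid is shut.
- stay_foot (a point): Middle of the foot pin (10 mm thick), 27.5 mm inwards of the grip's middle on the same line. Seated on the ledge it bears with about 10 N, down and forward; pressing with over 25 N bends the ledge. Let go even 2 mm above the floor, the lid drops with a jolt: lower it slowly (about 20 mm/s) until the ledge is felt to take the load, then open the fingers.
- ledge_plate: Plate on the kiln's left side with the lipped ledge for the foot pin. Origin: nominal middle of the ledge's floor, kiln (3, 102, 150) mm; axes as the kiln's. On slotted screws: true floor up to 13 mm higher or lower (feel for it). Floor 24 mm long (x) between front and rear lips 9 mm high, 5 thick. Foot goes up in front, over the front lip, down; seated pin: middle 5 mm above floor.
- fired_tile: L-shaped cream test tile, about 35 g, on the kiln shelf. 34 wide (x), 46 long (y), 50 mm high. Origin: centre of underside. Upright 5 mm thick at y = +17 to +22 mm, full width and height; foot 5 mm thick, y = -23 to +22 mm. In the kiln its y points to the kiln's front within 0.2 rad, so the upright is nearest the robot. Pinch the upright across its 34 mm width.
- ware_board: Long white glazed tile lying on the bench (fixed), 68 (its x) x 240 (its y) x 12 mm. Origin: centre of its underside. Two cooled test tiles stand near its ends; the fired tile belongs on the free middle between them.
- cooled_tile_a: Test tile shaped as the fired one, standing loose on the long white tile near its left end (board y = +80 to +96 mm), its y along board -x. Origin: centre of underside.
- cooled_tile_b: Another such test tile near the board's right end (board y = -96 to -80 mm), its y along board -x. Origin: centre of underside.
- jar_blue: Blue screw-top glaze jar, 56 mm across, 68 mm high, loose on the bench left of the kiln; leave it alone. Origin: centre of underside.

How it is judged:
On the way, in this order (a step that is already met when the one before it is completed fails the run):
1. the lid stands propped: the stay's foot is in the ledge and the robot has let go of it (value of joint lid_panel above 0.78 rad and x of stay_foot in the frame of ledge_plate between -0.01 and 0.01 m and z of stay_foot in the frame of ledge_plate between -0.013 and 0.023 m and contact force between each of the fingers, the arm and test_kiln below 0.1 N and velocity of joint lid_panel between -0.1 and 0.1 rad/s), for 0.3 s.
2. the fired tile is lifted out over the rim of the kiln (height (world z) of fired_tile above 0.2 m and contact force between the fingers and fired_tile above 0.2 N and value of joint lid_panel above 0.78 rad), for 0.1 s.
At the end, for the whole second after the job is handed in: Fired tile upright (0.1 rad) and at rest on the long white tile, within 22 mm of its middle across and 47 mm along, between the two cooled tiles, which still stand; the stay's foot in its ledge and the lid still propped open (above 0.78 rad) (value of joint lid_panel above 0.78 rad and x of stay_foot in the frame of ledge_plate between -0.01 and 0.01 m and z of stay_foot in the frame of ledge_plate between -0.013 and 0.023 m and x of fired_tile in the frame of ware_board between -0.022 and 0.022 m and y of fired_tile in the frame of ware_board between -0.047 and 0.047 m and z of fired_tile in the frame of ware_board between 0.008 and 0.016 m and angle between each of fired_tile, cooled_tile_a, cooled_tile_b's own z axis and vertical below 0.1 rad and linear speed of fired_tile below 0.02 m/s); the robot touches nothing.
It fails at once if the lid drops or slams (it falls faster than 1.8 rad/s) (velocity of joint lid_panel below -1.8 rad/s).
It fails at once if the stay is forced down on its thin ledge (more than 25 N; the spring alone gives about 10 N) (contact force between ledge_plate and anything else above 25 N).
It fails at once if the fired tile is dropped (it moves faster than 0.45 m/s with no finger on it) (contact force between the fingers and fired_tile below 0.02 N and linear speed of fired_tile above 0.45 m/s).
It fails at once if a cooled tile is shifted by more than 15 mm (distance of any of cooled_tile_a, cooled_tile_b from where it was at the start of the episode above 0.015 m).
It fails at once if the blue jar is shifted by more than 20 mm (distance of jar_blue from where it was at the start of the episode above 0.02 m).
It also fails if it takes over 54 s, if anything falls off the work surface, if the arm or the gripper's body presses on something with over 40 N, if the wrist force passes 120 N, or if a joint passes its speed limit or range.

## Working session

There is one attempt and no reset: what is moved stays moved. The work goes in short steps, Python scripts to look and compute and a shell command to move; the robot and the scene stay as the last step left them, time stands still between calls to the robot, and variables do not carry over. Pictures are saved under pics/ and viewed, at most 10 in all, crops included, and the job is handed in when it is done.

```bash
ls; mkdir -p pics; python3 - <<'E'
from bench import r
import cv2,numpy as np
np.set_printoptions(precision=4,suppress=True)
for n in("side","top"):
    c=r.camera(n); cv2.imwrite(f"pics/{n}0.png",c["img"][:,:,::-1]); print(n,c["fx"],c["fy"],c["cx"],c["cy"]);print(c["pose"])
print(r.read_state())
E
```

```text
bench.py
jog.py
pics
  3 bench.py
  5 jog.py
  8 total
side 479.4825015220913 479.4825015220913 322.0222675597072 202.8549364470842
[[-0.9997 -0.0114 -0.02    0.6146]
 [ 0.0071  0.6731 -0.7396  1.1194]
 [ 0.0218 -0.7395 -0.6728  1.1314]
 [ 0.      0.      0.      1.    ]]
top 516.9603637073204 516.9603637073204 326.68652202395384 201.24037572382798
[[ 0.0053 -0.9939  0.1101  0.4067]
 [-1.     -0.0056 -0.0022  0.0208]
 [ 0.0028 -0.1101 -0.9939  1.6529]
 [ 0.      0.      0.      1.    ]]
{'time': 0.1, 'joint_positions': array([ 1.3194,  0.3328, -0.0647,  1.4609,  0.0216,  1.3499, -0.0885]), 'joint_vel': array([-0.0004, -0.0007, -0.0009, -0.0012, -0.0013, -0.0008, -0.0001]), 'joint_torque': array([  0.0021, -62.455 ,   0.0248, -39.0721,  -0.0615,   0.0365,
         0.    ]), 'ee_pos': array([ 0.1416, -0.6084,  0.2405]), 'eef_rot': array([ 0.9935,  0.1141, -0.0001, -0.0006]), 'ft_force': array([-0.2161, -0.3996, -1.5808]), 'torque': array([ 0.005 ,  0.0301, -0.0224]), 'grip_force': 0.0, 'width': 0.08706932708731918}
```
View pics/side0.png

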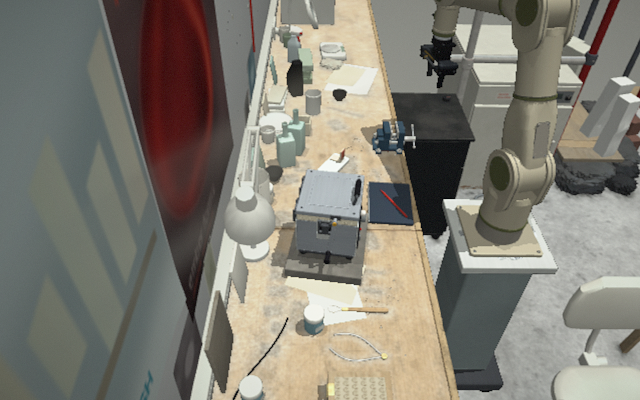

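View pics/top0.png

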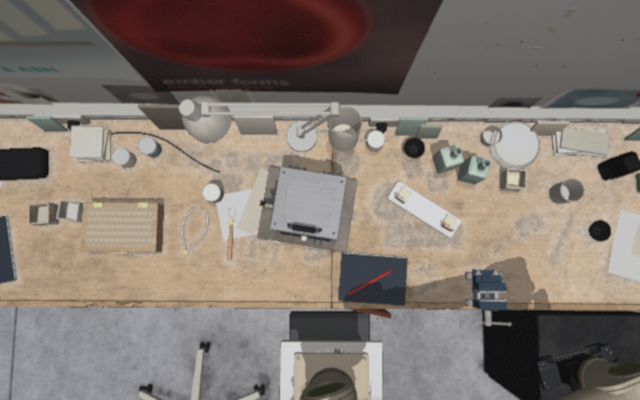

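The side view shows the kiln at about (330,225), with its left side facing the camera. The top view shows the kiln lid at (310,205), the board at (425,207) and the jar at (212,192). Next I'll check how the tool can be made to lean.

```bash
python3 - <<'E'
import cv2
a=cv2.imread('pics/side0.png')[150:350,230:430]; b=cv2.imread('pics/top0.png')[140:270,190:480]
cv2.imwrite('pics/side_c.png',cv2.resize(a,None,fx=3,fy=3,interpolation=cv2.INTER_CUBIC)); cv2.imwrite('pics/top_c.png',cv2.resize(b,None,fx=2.75,fy=2.75,interpolation=cv2.INTER_CUBIC))
E
```

View pics/side_c.png

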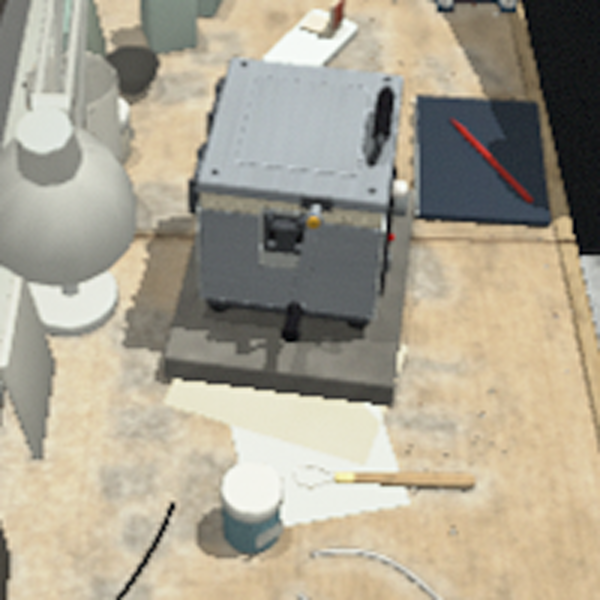

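View pics/top_c.png

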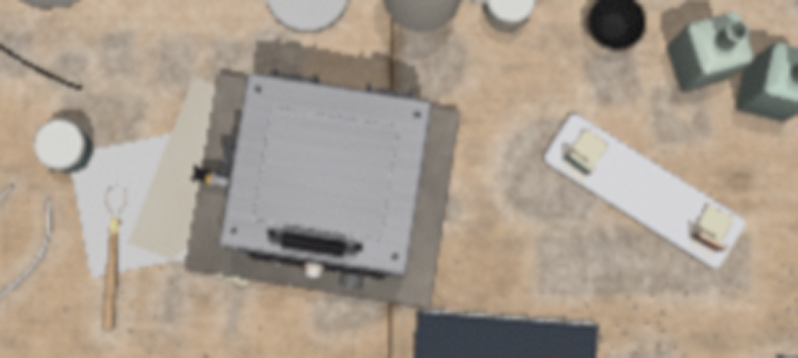

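The side crop shows:
- Lid-top corners at (236,62), (405,75), (200,195) and (393,205).
- The yellow pivot at (314,215), the ledge at (285,230) and the black grip at (292,322).
- The jar at (250,510).

The top crop shows:
- Lid corners at (250,75), (430,103), (402,272) and (222,245).
- The grip at (201,174).
- The board from (575,113) to (718,268), with a tile near each end.

```bash
cat > h.py <<'E'
import numpy as np,cv2
from scipy.spatial.transform import Rotation as R
from bench import r
np.set_printoptions(precision=4,suppress=True)
def ray(c,p):
    d=c["pose"][:3,:3]@np.array([(p[0]-c["cx"])/c["fx"],(p[1]-c["cy"])/c["fy"],1]); return c["pose"][:3,3],d/np.linalg.norm(d)
def tri(c1,p1,c2,p2):
    o1,d1=ray(c1,p1);o2,d2=ray(c2,p2)
    s=np.linalg.lstsq(np.c_[d1,-d2],o2-o1,rcond=None)[0]
    a,b=o1+s[0]*d1,o2+s[1]*d2; return (a+b)/2,np.linalg.norm(a-b)
def onz(c,p,z):
    o,d=ray(c,p); return o+d*(z-o[2])/d[2]
def pix(c,P):
    q=c["pose"][:3,:3].T@(np.asarray(P)-c["pose"][:3,3]); return np.array([c["cx"]+c["fx"]*q[0]/q[2],c["cy"]+c["fy"]*q[1]/q[2]])
def cams(): return r.camera("side"),r.camera("top")
S=lambda u,v:(230+u/3-.33,150+v/3-.33)
T=lambda u,v:(190+u/2.75-.32,140+v/2.75-.32)
E
python3 - <<'E'
from h import *
s,t=cams()
P=[]
for n,a,b in[("RR",(236,62),(430,103)),("FR",(405,75),(402,272)),("RL",(200,195),(250,75)),("FL",(393,205),(222,245)),("grip",(292,322),(201,174)),("piv",(314,215),(207,178))]:
    p,e=tri(s,S(*a),t,T(*b)); P.append(p); print(n,p,e)
x=((P[0]+P[2])-(P[1]+P[3])); y=(P[2]+P[3]-P[0]-P[1]); print(np.arctan2(x[1],x[0]),np.arctan2(-y[0],y[1]),np.mean(P[:4],0),np.linalg.norm(x)/2,np.linalg.norm(y)/2)
for q in[(575,113),(745,225),(718,268),(546,158)]: print("board",onz(t,T(*q),.012))
print("jar",onz(t,T(62,145),.068))
E
```

```text
RR [ 0.6314 -0.0362  0.2152] 0.006233314659560665
FR [ 0.4597 -0.008   0.2232] 0.003652120325861295
RL [0.6619 0.1492 0.2038] 0.005288130892683204
FL [0.4849 0.174  0.2173] 0.0063133017860552984
grip [0.5721 0.2109 0.0963] 0.0016041037266634642
piv [0.5552 0.1898 0.2184] 0.0012365919694490117
-0.15051193184722506 -0.150212455763295 [0.5595 0.0698 0.2149] 0.17665217624517182 0.18596798931246533
board [ 0.6559 -0.2139  0.012 ]
board [ 0.5261 -0.4093  0.012 ]
board [ 0.4762 -0.377   0.012 ]
board [ 0.6028 -0.1796  0.012 ]
jar [0.6078 0.3709 0.068 ]
```

```bash
python3 - <<'E'
from h import *
s,t=cams()
gs=[cv2.cvtColor(c["img"],cv2.COLOR_RGB2GRAY) for c in(s,t)]
P=[]
for n,a,b in[("RR",(236,62),(430,103)),("FR",(405,75),(402,272)),("RL",(200,195),(250,75)),("FL",(393,205),(222,245))]:
    q=[]
    for g,p in((gs[0],S(*a)),(gs[1],T(*b))):
        c=cv2.cornerSubPix(g,np.array([[p]],np.float32),(3,3),(-1,-1),(3,50,.01)); q.append(c[0,0]); print(n,np.round(p,1),c[0,0])
    print(tri(s,q[0],t,q[1]))
O=np.array([.5575,.0701,.036]);M=R.from_euler('z',-.15).as_matrix()
for k in[(-.024,.113,.174),(-.024,.132,.053),(-.085,.095,.189),(-.024,.105,.053)]: print(k,pix(s,O+M@k),pix(t,O+M@k))
a=cv2.resize(s["img"][200:270,290:355],None,fx=6,fy=6,interpolation=cv2.INTER_CUBIC);b=cv2.resize(t["img"][175:245,250:315],None,fx=6,fy=6,interpolation=cv2.INTER_CUBIC)
cv2.imwrite("pics/g.png",np.hstack([a,b])[:,:,::-1])
E
```

```text
RR [308.3 170.3] [310.801  170.4299]
RR [346.  177.1] [345.2953 176.497 ]
(array([ 0.6282, -0.0333,  0.2184]), np.float64(0.015180305556795006))
FR [364.7 174.7] [364.67 174.67]
FR [335.9 238.6] [335.6254 238.9417]
(array([ 0.4593, -0.0074,  0.2235]), np.float64(0.0025821156515884658))
RL [296.3 214.7] [296.3367 214.67  ]
RL [280.6 167. ] [281.0027 166.4752]
(array([0.6626, 0.1482, 0.203 ]), np.float64(0.006771803989747824))
FL [360.7 218. ] [360.67   218.0033]
FL [270.4 228.8] [269.8443 228.2676]
(array([0.4856, 0.1755, 0.2189]), np.float64(0.007402519560504196))
(-0.024, 0.113, 0.174) [335.6053 222.404 ] [266.7878 206.5531]
(-0.024, 0.132, 0.053) [333.0821 256.9362] [265.0934 209.5678]
(-0.085, 0.095, 0.189) [358.7914 216.5009] [268.9103 228.7272]
(-0.024, 0.105, 0.053) [334.2426 250.028 ] [273.8631 210.9395]
```

View pics/g.png

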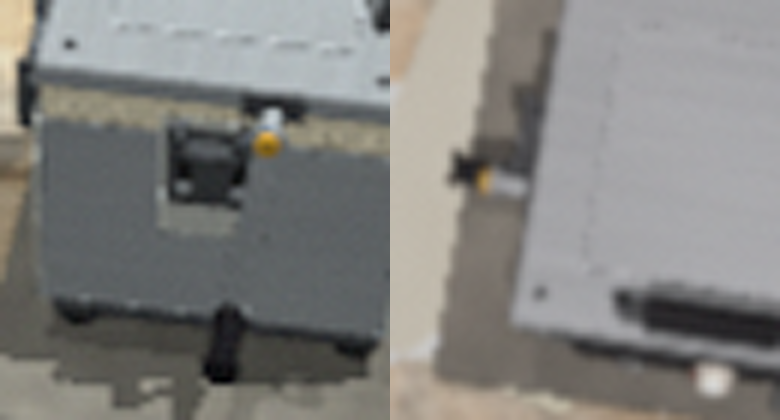

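The grip's middle is at about (327.3,257.5) in the side view and (262.7,203.0) in the top view. The stay hangs about 17 mm to the back of straight down. Next I'll test whether the tool tilts when a target is out of reach.

```bash
python3 jog.py '[[0,0,-0.05,0,0.087],[0,0,-0.1,0,0.087],[0,0,-0.15,0,0.087],[0,0,-0.2,0,0.087],[0,0,-0.25,0,0.087],[0,0,-0.3,0,0.087],[0,0,-0.35,0,0.087],[0,0,-0.4,0,0.087],[0,0,-0.45,0,0.087],[0,0,-0.45,0,0.087]]'; python3 - <<'E'
from h import *
st=r.read_state(); print(st["joint_positions"],R.from_quat(st["eef_rot"]).as_matrix())
s,t=cams()
g=tri(s,(327.3,257.5),t,(262.7,203.0)); p=tri(s,(334.5,223.8),t,(265.7,205)); print(g,p)
print("lid",[onz(t,T(*q),.225) for q in((430,103),(402,272),(250,75),(222,245))])
E
```

```text
time: 1.4
ee_pos: [0.1352, -0.5815, 0.6023]
eef_rot: [0.993, 0.114, 0.003, 0.03]
ft_force: [1.3, -0.0, 0.0]
width: 0.0871
grip_force: 0.0
[ 1.0603  0.3668  0.3898  0.677  -0.1598  2.0581  0.0004] [[ 0.9741  0.2259  0.0131]
 [ 0.2263 -0.9723 -0.0579]
 [-0.0003  0.0593 -0.9982]]
(array([0.5717, 0.2113, 0.0948]), np.float64(0.0025114640097249666)) (array([0.5544, 0.1889, 0.2082]), np.float64(0.0015177637558557973))
lid [array([ 0.633 , -0.0361,  0.225 ]), array([ 0.4615, -0.0083,  0.225 ]), array([0.6608, 0.1471, 0.225 ]), array([0.4876, 0.1726, 0.225 ])]
```

```bash
python3 jog.py '[[0,0,0.05,0,0.087],[0,0,0.1,0,0.087],[0,0,0.1,0,0.087]]'
```

```text
time: 1.8
ee_pos: [0.1369, -0.5849, 0.4893]
eef_rot: [0.993, 0.115, 0.002, 0.018]
ft_force: [0.1, -0.2, -0.8]
width: 0.0872
grip_force: 0.0
```

```bash
python3 - <<'E'
from h import *
s,t=cams()
for p in[(475,65),(590,68),(470,38),(590,60),(640,50),(470,105)]:
    print(p,[onz(s,p,z)[:2] for z in(-.5,0,.3)])
cv2.imwrite("pics/now.png",np.vstack([s["img"][:200,300:],t["img"][200:,300:]])[:,:,::-1])
E
```

```text
(475, 65) [array([-0.5936, -2.231 ]), array([-0.2233, -1.2042]), array([-0.0011, -0.5881])]
(590, 68) [array([-1.4598, -2.2142]), array([-0.824 , -1.1925]), array([-0.4425, -0.5795])]
(470, 38) [array([-0.6713, -2.7184]), array([-0.2772, -1.5422]), array([-0.0407, -0.8364])]
(590, 60) [array([-1.5172, -2.3493]), array([-0.8638, -1.2862]), array([-0.4718, -0.6483])]
(640, 50) [array([-2.008 , -2.5459]), array([-1.2042, -1.4225]), array([-0.722 , -0.7485])]
(470, 105) [array([-0.4184, -1.6507]), array([-0.1018, -0.8017]), array([ 0.0882, -0.2923])]
```

View pics/now.png

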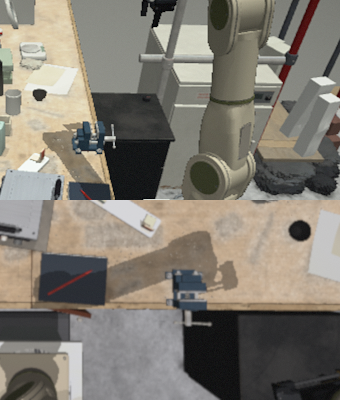

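This crop shows the arm in clear air, with the vise and cabinets below and the poles behind.

```bash
python3 jog.py '[[-0.04,-0.01,0,0,0.087],[-0.08,-0.02,0,0,0.087],[-0.12,-0.03,0,0,0.087],[-0.16,-0.04,0,0,0.087],[-0.20,-0.05,0,0,0.087],[-0.20,-0.05,0,0,0.087]]'; python3 jog.py '[[-0.2,0.7,-0.8,0,0.087],[-0.2,0.7,-0.8,0,0.087],[-0.2,0.7,-0.8,0,0.087],[-0.2,0.7,-0.8,0,0.087],[-0.2,0.7,-0.8,0,0.087],[-0.2,0.7,-0.8,0,0.087]]'; python3 - <<'E'
from h import *
st=r.read_state(); print(st["joint_positions"],R.from_quat(st["eef_rot"]).as_matrix())
E
```

```text
time: 2.5
ee_pos: [-0.0761, -0.5851, 0.5039]
eef_rot: [0.993, 0.11, 0.001, 0.032]
ft_force: [0.4, -0.2, 0.1]
width: 0.0874
grip_force: 0.0
time: 3.1
ee_pos: [-0.0716, -0.6981, 0.5853]
eef_rot: [0.99, 0.118, 0.008, 0.074]
ft_force: [3.5, -2.1, -2.8]
width: 0.0871
grip_force: 0.0
[ 1.5237  0.6273  0.4444  0.3396 -0.3764  2.0586  0.3355] [[ 0.9722  0.2317  0.034 ]
 [ 0.2342 -0.9615 -0.1437]
 [-0.0006  0.1477 -0.989 ]]
```

```bash
python3 jog.py '[[-0.2,0.3,-0.8,0,0.087],[-0.2,0.3,-0.8,0,0.087],[-0.2,0.3,-0.8,0,0.087],[-0.2,0.3,-0.8,0,0.087],[-0.2,0.3,-0.8,0,0.087],[-0.2,0.3,-0.8,0,0.087]]'; python3 - <<'E'
from h import *
st=r.read_state(); print(st["joint_positions"],R.from_quat(st["eef_rot"]).as_matrix())
E
```

```text
time: 3.7
ee_pos: [-0.0669, -0.684, 0.6282]
eef_rot: [0.988, 0.106, 0.005, 0.109]
ft_force: [-1.1, -0.1, 0.2]
width: 0.0869
grip_force: 0.0
[ 1.5462  0.5795  0.3397  0.3036 -0.3041  2.0589  0.2843] [[ 0.9774  0.2086  0.0334]
 [ 0.2109 -0.9538 -0.2137]
 [-0.0128  0.216  -0.9763]]
```

```bash
python3 jog.py '[[-0.3,0.2,-0.9,0,0.087],[-0.3,0.2,-0.9,0,0.087],[-0.3,0.2,-0.9,0,0.087],[-0.3,0.2,-0.9,0,0.087],[-0.3,0.2,-0.9,0,0.087],[-0.3,0.2,-0.9,0,0.087],[-0.3,0.2,-0.9,0,0.087],[-0.3,0.2,-0.9,0,0.087],[-0.3,0.2,-0.9,0,0.087],[-0.3,0.2,-0.9,0,0.087]]'; python3 - <<'E'
from h import *
st=r.read_state(); print(st["joint_positions"],R.from_quat(st["eef_rot"]).as_matrix())
E
```

```text
time: 4.7
ee_pos: [-0.1496, -0.5756, 0.6907]
eef_rot: [0.986, 0.099, -0.006, 0.13]
ft_force: [1.1, -0.5, -0.2]
width: 0.087
grip_force: 0.0
[ 1.6787  0.3422  0.2422  0.4964 -0.2015  2.0582  0.41  ] [[ 0.9802  0.1974  0.0149]
 [ 0.1945 -0.9462 -0.2586]
 [-0.037   0.2563 -0.9659]]
```

```bash
python3 jog.py '[[-0.13,0.53,0.3,0,0.087],[-0.13,0.53,0.3,0,0.087],[-0.13,0.53,0.3,0,0.087],[-0.13,0.53,0.3,0,0.087],[-0.13,0.53,0.3,0,0.087],[-0.13,0.53,0.3,0,0.087],[-0.13,0.53,0.3,0,0.087],[-0.13,0.53,0.3,0,0.087]]'; python3 - <<'E'
from h import *
st=r.read_state(); print(st["joint_positions"],R.from_quat(st["eef_rot"]).as_matrix())
E
```

```text
time: 5.5
ee_pos: [-0.1483, -0.7406, 0.5792]
eef_rot: [0.989, 0.096, -0.008, 0.116]
ft_force: [-0.2, -0.4, 0.3]
width: 0.0872
grip_force: 0.0
[ 1.6393  0.8101  1.3253  0.162  -1.2631  2.0579  0.4254] [[ 0.9815  0.1912  0.006 ]
 [ 0.1874 -0.955  -0.23  ]
 [-0.0382  0.2269 -0.9732]]
```

```bash
cat > fk.py <<'E'
import numpy as np, itertools
from scipy.optimize import least_squares
from scipy.spatial.transform import Rotation as R
Q=np.array([[1.3194,.3328,-.0647,1.4609,.0216,1.3499,-.0885],[1.0603,.3668,.3898,.677,-.1598,2.0581,.0004],[1.5237,.6273,.4444,.3396,-.3764,2.0586,.3355],[1.5462,.5795,.3397,.3036,-.3041,2.0589,.2843],[1.6787,.3422,.2422,.4964,-.2015,2.0582,.41],[1.6393,.8101,1.3253,.162,-1.2631,2.0579,.4254]])
X=np.array([[.1416,-.6084,.2405],[.1352,-.5815,.6023],[-.0716,-.6981,.5853],[-.0669,-.684,.6282],[-.1496,-.5756,.6907],[-.1483,-.7406,.5792]])
E=np.array([[.9935,.1141,-.0001,-.0006],[.993,.114,.003,.03],[.99,.118,.008,.074],[.988,.106,.005,.109],[.986,.099,-.006,.13],[.989,.096,-.008,.116]])
def fk(q,p,s):
    h,L1,L2,L3,o1,o7,e=p
    A=R.from_euler('z',s[0]*q[0]+o1)*R.from_euler('y',q[1]); A1=A*R.from_euler('z',s[1]*q[2])
    B=A1*R.from_euler('y',q[3]); C=B*R.from_euler('z',s[2]*q[4])*R.from_euler('y',q[5]); D=C*R.from_euler('z',s[3]*q[6]+o7)
    x=np.array([0,0,h])+A.apply([0,0,L1])+B.apply([0,0,L2])+C.apply([e,0,L3]); return x,D
def fit():
    best=None
    for s in itertools.product([1,-1],repeat=4):
      for o7 in(0,1.57,3.14,-1.57):
        f=lambda p:np.concatenate([np.r_[x-X[i],.3*(D.inv()*R.from_quat(E[i])).as_rotvec()] for i in range(6) for x,D in[fk(Q[i],p,s)]])
        o=least_squares(f,[.2,.4,.4,.25,0,o7,0]); 
        if best is None or o.cost<best[0]: best=(o.cost,s,o.x,f(o.x))
    return best
if __name__=="__main__":
    np.set_printoptions(precision=4,suppress=True); b=fit(); print(b[0],b[1],b[2]); print(b[3].reshape(6,6))
E
python3 fk.py
```

```text
0.00033812253191359455 (-1, -1, -1, -1) [ 0.2891  0.4199  0.4926  0.3368 -0.0601  1.5115 -0.0084]
[[ 0.0088  0.0013  0.0001 -0.     -0.     -0.0002]
 [ 0.0053  0.003  -0.0008 -0.0003  0.0009 -0.0003]
 [-0.0001  0.0028  0.001  -0.0003  0.0024 -0.0003]
 [ 0.0022  0.0019  0.0026 -0.0005  0.0037  0.0002]
 [ 0.0079 -0.0038  0.0024 -0.0005  0.0044  0.0005]
 [-0.0191  0.0011 -0.0053 -0.0011  0.0041  0.0001]]
```

```bash
python3 jog.py '[[0.02,-0.1,0.23,0,0.087],[0.02,-0.1,0.23,0,0.087],[0.02,-0.1,0.23,0,0.087],[0.02,-0.1,0.23,0,0.087],[0.02,-0.1,0.23,0,0.087]]'; python3 jog.py '[[-0.14,0.47,0.11,0,0.087],[-0.14,0.47,0.11,0,0.087],[-0.14,0.47,0.11,0,0.087],[-0.14,0.47,0.11,0,0.087],[-0.14,0.47,0.11,0,0.087],[-0.14,0.47,0.11,0,0.087]]'; python3 - <<'E'
from h import *
st=r.read_state(); print(st["joint_positions"],R.from_quat(st["eef_rot"]).as_matrix())
E
```

```text
time: 6.0
ee_pos: [-0.1395, -0.7123, 0.411]
eef_rot: [0.988, 0.102, -0.001, 0.118]
ft_force: [-0.4, -1.7, 1.3]
width: 0.0873
grip_force: 0.0
time: 6.6
ee_pos: [-0.1603, -0.8958, 0.3822]
eef_rot: [0.987, 0.09, -0.002, 0.133]
ft_force: [-2.8, 0.3, -1.6]
width: 0.0866
grip_force: 0.0
[ 1.6421  1.0665  1.2342  0.1711 -1.2378  1.7576  0.4057] [[ 0.9837  0.1787  0.0192]
 [ 0.1774 -0.9484 -0.2629]
 [-0.0288  0.262  -0.9646]]
```

```bash
python3 jog.py '[[-0.14,0.47,0.13,0,0.087],[-0.14,0.47,0.13,0,0.087],[-0.14,0.47,0.13,0,0.087],[-0.14,0.47,0.13,0,0.087],[-0.14,0.47,0.13,0,0.087],[-0.14,0.47,0.13,0,0.087]]'; python3 - <<'E'
from h import *
st=r.read_state(); print(st["joint_positions"],R.from_quat(st["eef_rot"]).as_matrix())
E
```

```text
time: 7.2
ee_pos: [-0.1392, -0.957, 0.3056]
eef_rot: [0.983, 0.098, -0.013, 0.158]
ft_force: [-0.3, -0.4, 0.2]
width: 0.0869
grip_force: 0.0
[ 1.6135  1.1677  1.2579  0.1616 -1.2669  1.609   0.3922] [[ 0.9803  0.1972  0.0053]
 [ 0.1889 -0.931  -0.3123]
 [-0.0567  0.3072 -0.95  ]]
```

```bash
A='x'; python3 jog.py '[[-0.1,0.4,-0.4,0,0.087],[-0.1,0.4,-0.4,0,0.087],[-0.1,0.4,-0.4,0,0.087]]' |sed -n 2,3p; python3 jog.py '[[-0.1,0.5,-0.3,0,0.087],[-0.1,0.5,-0.3,0,0.087]]' |sed -n 2,3p;  python3 jog.py '[[-0.1,0.5,-0.2,0,0.087],[-0.1,0.5,-0.2,0,0.087]]'|sed -n 2,3p;  python3 jog.py '[[-0.1,0.5,-0.2,0,0.087],[-0.1,0.5,-0.2,0,0.087]]'|sed -n 2,3p;  python3 - <<'E'
from h import *
st=r.read_state(); print(st["joint_positions"],R.from_quat(st["eef_rot"]).as_matrix())
E
```

```text
ee_pos: [-0.1301, -0.9325, 0.3901]
eef_rot: [0.979, 0.098, -0.018, 0.177]
ee_pos: [-0.1202, -0.9291, 0.4277]
eef_rot: [0.975, 0.097, -0.023, 0.197]
ee_pos: [-0.1104, -0.9318, 0.4515]
eef_rot: [0.971, 0.096, -0.027, 0.217]
ee_pos: [-0.1017, -0.9324, 0.4778]
eef_rot: [0.966, 0.095, -0.031, 0.237]
[ 1.5606  0.9873  1.2997  0.1616 -1.2669  1.6254  0.3474] [[ 0.9801  0.1981 -0.0158]
 [ 0.1684 -0.8702 -0.4631]
 [-0.1055  0.4512 -0.8862]]
```

```bash
python3 jog.py '[[-0.1,0.5,-0.2,0,0.087],[-0.1,0.5,-0.2,0,0.087]]' |sed -n 2,3p; python3 jog.py '[[-0.1,0.5,-0.2,0,0.087],[-0.1,0.5,-0.2,0,0.087]]' |sed -n 2,3p;  python3 jog.py '[[-0.1,0.5,-0.2,0,0.087],[-0.1,0.5,-0.2,0,0.087]]'|sed -n 2,3p;  python3 - <<'E'
from h import *
st=r.read_state(); M=R.from_quat(st["eef_rot"]).as_matrix();print(st["joint_positions"],M)
p=st["ee_pos"]
for w in[(.45,-.45,.5),(.6,0,.5),(.55,.4,.4)]: print(w,M.T@(np.array(w)-p)); p=np.array(w)
E
```

```text
ee_pos: [-0.0936, -0.931, 0.5064]
eef_rot: [0.961, 0.094, -0.035, 0.257]
ee_pos: [-0.086, -0.9281, 0.5358]
eef_rot: [0.956, 0.093, -0.039, 0.277]
ee_pos: [-0.0789, -0.9235, 0.5657]
eef_rot: [0.95, 0.092, -0.043, 0.297]
[ 1.5239  0.9022  1.3265  0.1614 -1.2669  1.5847  0.3211] [[ 0.9793  0.2007 -0.0268]
 [ 0.1497 -0.8071 -0.5712]
 [-0.1362  0.5553 -0.8204]]
(0.45, -0.45, 0.5) [ 0.5978 -0.3125 -0.2307]
(0.6, 0, 0.5) [ 0.2143 -0.3331 -0.261 ]
(0.55, 0.4, 0.4) [ 0.0246 -0.3884 -0.1451]
```

```bash
cat > ik.py <<'E'
from fk import *; import sys
s,p=(-1,-1,-1,-1),np.array([.2891,.4199,.4926,.3368,-.0601,1.5115,-.0084])
lo=np.array([-2.6,-.5,-1.47,.16,-1.27,.06,-2.6]);hi=np.array([2.6,2.12,1.34,2.42,4.41,2.06,2.6])
def ik(x,M,q0,w=.02):
    f=lambda q:(lambda a:np.r_[a[0]-x,.3*(a[1].inv()*R.from_matrix(M)).as_rotvec(),w*.05*(q-q0)])(fk(q,p,s))
    o=least_squares(f,np.clip(q0,lo+.01,hi-.01),bounds=(lo,hi)); return o.x,np.linalg.norm(f(o.x)[:6])
E
python3 - <<'E'
from ik import *; np.set_printoptions(precision=2,suppress=True)
q=np.array([1.5239,.9022,1.3265,.1614,-1.2669,1.5847,.3211])
M=R.from_quat([.95,.092,-.043,.297]).as_matrix()
for th in(0,-1.33,1.81):
    N=M@R.from_euler('z',th).as_matrix(); q0=q.copy();q0[6]-=th
    for w in[(.2,-.7,.5),(.45,-.45,.5),(.6,-.2,.5),(.6,0,.5),(.57,.2,.5),(.55,.38,.4),(.567,.211,.096),(.567,.211,.23)]:
        q0,e=ik(np.array(w),N,q0); print(th,w,q0,e)
E
```

```text
0 (0.2, -0.7, 0.5) [ 0.09  0.33  1.34  1.31 -0.21  1.15 -0.03] 3.229142131586068e-05
0 (0.45, -0.45, 0.5) [-0.68  0.22  1.34  1.37  0.28  1.36 -0.77] 1.7663555233065112e-05
0 (0.6, -0.2, 0.5) [-0.81  0.48  1.2   1.13  0.13  1.63 -1.06] 3.1121872609443807e-06
0 (0.6, 0, 0.5) [-1.03  0.56  1.17  1.02  0.1   1.83 -1.29] 1.187278987893156e-06
0 (0.57, 0.2, 0.5) [-1.13  0.7   1.09  0.79 -0.    2.06 -1.51] 0.0030369288186117855
0 (0.55, 0.38, 0.4) [-1.15  0.82  0.77  0.68 -0.    2.06 -1.86] 0.019254937497176283
0 (0.567, 0.211, 0.096) [-1.18  0.83  0.77  1.4  -0.01  1.4  -1.89] 6.379344147529599e-06
0 (0.567, 0.211, 0.23) [-1.2   0.7   0.82  1.29  0.06  1.61 -1.82] 9.741047342569821e-07
-1.33 (0.2, -0.7, 0.5) [ 0.09  0.33  1.34  1.31 -0.21  1.15  1.3 ] 3.229141713403008e-05
-1.33 (0.45, -0.45, 0.5) [-0.68  0.22  1.34  1.37  0.28  1.36  0.56] 1.765593397021513e-05
-1.33 (0.6, -0.2, 0.5) [-0.81  0.48  1.2   1.13  0.13  1.63  0.27] 3.112249141234504e-06
-1.33 (0.6, 0, 0.5) [-1.03  0.56  1.17  1.02  0.1   1.83  0.04] 1.1872323638406468e-06
-1.33 (0.57, 0.2, 0.5) [-1.13  0.7   1.09  0.79 -0.   
[... 307 characters left out ...]
7
1.81 (0.2, -0.7, 0.5) [ 0.09  0.33  1.34  1.31 -0.21  1.15 -1.84] 3.229145800236452e-05
1.81 (0.45, -0.45, 0.5) [-0.68  0.22  1.34  1.37  0.28  1.36 -2.58] 1.765296743842743e-05
1.81 (0.6, -0.2, 0.5) [-0.7   0.62  1.34  0.99 -0.11  1.72 -2.6 ] 0.04714767639141246
1.81 (0.6, 0, 0.5) [-0.82  0.74  1.34  0.78 -0.15  2.   -2.6 ] 0.10664460451122235
1.81 (0.57, 0.2, 0.5) [-1.08  0.79  1.34  0.74 -0.11  2.06 -2.6 ] 0.17154778990444303
1.81 (0.55, 0.38, 0.4) [-1.24  0.95  1.34  0.73 -0.24  2.06 -2.6 ] 0.24673803702647776
1.81 (0.567, 0.211, 0.096) [-1.33  1.06  1.34  1.62 -0.78  1.29 -2.6 ] 0.1908929603885021
1.81 (0.567, 0.211, 0.23) [-1.21  0.95  1.34  1.28 -0.48  1.66 -2.6 ] 0.2054854426643404
```

```bash
python3 jog.py '[[0.6,-0.31,-0.23,-1.33,0.087],[0.6,-0.31,-0.23,-1.33,0.087],[0.6,-0.31,-0.23,-1.33,0.087],[0.6,-0.31,-0.23,-1.33,0.087],[0.6,-0.31,-0.23,-1.33,0.087],[0.6,-0.31,-0.23,-1.33,0.087],[0.6,-0.31,-0.23,-1.33,0.087],[0.6,-0.31,-0.23,-1.33,0.087],[0.6,-0.31,-0.23,-1.33,0.087],[0.6,-0.31,-0.23,-1.33,0.087],[0.6,-0.31,-0.23,-1.33,0.087],[0.6,-0.31,-0.23,-1.33,0.087]]'; cat > go.py <<'E'
from h import *; import sys
st=r.read_state(); M=R.from_quat(st["eef_rot"]).as_matrix();print(st["time"],st["joint_positions"],st["ee_pos"],st["ft_force"],"\n",M)
p=st["ee_pos"]
for a in sys.argv[1:]:
    w=np.array([float(v) for v in a.split(',')]); print(w,M.T@(w-p)); p=w
E
python3 go.py .45,-.45,.45 .56,-.1,.42 .53,.22,.36 .574,.297,.218
```

```text
time: 9.9
ee_pos: [0.2773, -0.6095, 0.5295]
eef_rot: [0.691, 0.659, -0.215, 0.206]
ft_force: [0.9, 0.3, 0.8]
width: 0.0868
grip_force: 0.0
9.9 [-0.3452  0.0625  1.3271  1.3576  0.3032  1.2838  0.9046] [ 0.2773 -0.6095  0.5295] [0.8717 0.2582 0.7995] 
 [[ 0.0396  0.9989 -0.0257]
 [ 0.8219 -0.0472 -0.5677]
 [-0.5683  0.0014 -0.8228]]
[ 0.45 -0.45  0.45] [ 0.1831  0.1648 -0.0295]
[ 0.56 -0.1   0.42] [ 0.3091  0.0933 -0.1768]
[0.53 0.22 0.36] [ 0.2959 -0.0452 -0.1315]
[0.574 0.297 0.218] [0.1457 0.0401 0.072 ]
```

```bash
python3 jog.py '[[0.49,0.26,-0.21,0,0.087],[0.49,0.26,-0.21,0,0.087],[0.49,0.26,-0.21,0,0.087],[0.49,0.26,-0.21,0,0.087],[0.49,0.26,-0.21,0,0.087],[0.49,0.26,-0.21,0,0.087],[0.49,0.26,-0.21,0,0.087],[0.49,0.26,-0.21,0,0.087],[0.49,0.26,-0.21,0,0.087],[0.49,0.26,-0.21,0,0.087],[0.49,0.26,-0.21,0,0.087],[0.49,0.26,-0.21,0,0.087]]' 40 |sed -n 1,3p; python3 jog.py '[[0.3,-0.045,-0.13,0,0.087],[0.3,-0.045,-0.13,0,0.087],[0.3,-0.045,-0.13,0,0.087],[0.3,-0.045,-0.13,0,0.087],[0.3,-0.045,-0.13,0,0.087],[0.3,-0.045,-0.13,0,0.087],[0.3,-0.045,-0.13,0,0.087]]';python3 go.py .574,.297,.218 .5704,.211,.095
```

```text
time: 11.1
ee_pos: [0.5589, -0.1087, 0.4263]
eef_rot: [0.693, 0.657, -0.215, 0.206]
time: 11.8
ee_pos: [0.5288, 0.2163, 0.3613]
eef_rot: [0.691, 0.659, -0.215, 0.206]
ft_force: [0.2, 0.0, 0.5]
width: 0.0873
grip_force: 0.0
11.8 [-0.9897  0.4353  0.4062  1.2367  0.3236  1.8625 -0.5968] [0.5288 0.2163 0.3613] [0.1874 0.0139 0.4784] 
 [[ 0.0392  0.9989 -0.0259]
 [ 0.8218 -0.047  -0.5679]
 [-0.5685  0.001  -0.8227]]
[0.574 0.297 0.218] [0.1495 0.0412 0.0709]
[0.5704 0.211  0.095 ] [-0.0009  0.0003  0.1501]
```

```bash
python3 jog.py '[[0.15,0.042,0.07,0,0.06],[0.15,0.042,0.07,0,0.06],[0.15,0.042,0.07,0,0.06],[0.15,0.042,0.07,0,0.06],[0.146,0.042,0.11,0,0.06],[0.146,0.042,0.153,0,0.06],[0.146,0.042,0.153,0,0.06]]';python3 go.py .571,.208,.092; python3 - <<'E'
from h import *
s,t=cams()
st=r.read_state();M=R.from_quat(st["eef_rot"]).as_matrix();print(pix(s,st["ee_pos"]),pix(t,st["ee_pos"]),pix(s,st["ee_pos"]+.019*M[:,2]))
a=cv2.resize(s["img"][200:280,290:370],None,fx=5,fy=5,interpolation=cv2.INTER_CUBIC);b=cv2.resize(t["img"][165:245,225:305],None,fx=5,fy=5,interpolation=cv2.INTER_CUBIC)
cv2.imwrite("pics/g2.png",np.hstack([a,b])[:,:,::-1])
E
```

```text
time: 12.5
ee_pos: [0.5725, 0.2378, 0.1499]
eef_rot: [0.693, 0.656, -0.22, 0.206]
ft_force: [-0.1, -0.5, 0.5]
width: 0.0605
grip_force: 0.0
12.5 [-0.9381  0.6769  0.3719  1.3395  0.2429  1.5522 -0.7053] [0.5725 0.2378 0.1499] [-0.0525 -0.4942  0.5474] 
 [[ 0.0442  0.9984 -0.034 ]
 [ 0.8175 -0.0557 -0.5732]
 [-0.5742 -0.0025 -0.8187]]
[0.571 0.208 0.092] [0.0088 0.0003 0.0645]
[326.7568 251.6686] [249.5293 200.3644] [326.7302 252.5362]
```

View pics/g2.png

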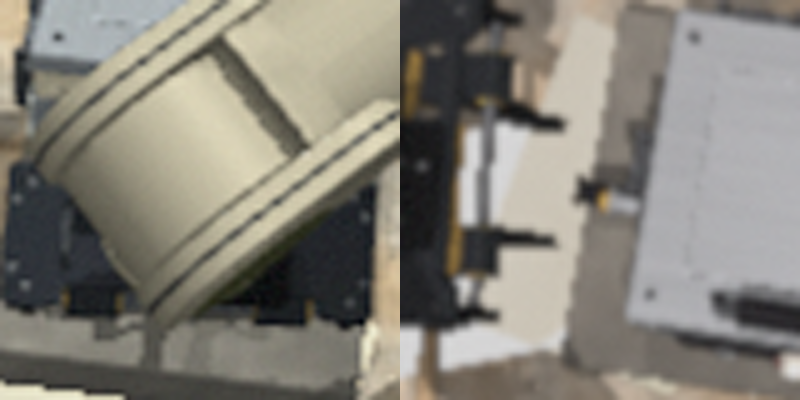

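The fingertips straddle the black grip, with their midpoint at about (555,183) and the grip at (590,190). The sleeve's outer end is at column 260, so its middle is near column 265 and y ≈ 0.203.

```bash
python3 jog.py '[[0.007,0,0.03,0,0.06],[0.007,0,0.05,0,0.06],[0.007,0,0.064,0,0.06],[0.007,0,0.064,0,0.06],[0.007,0,0.064,0,0],[0.007,0,0.064,0,0],[0.007,0,0.064,0,0],[0.007,0,0.064,0,0],[0.007,0,0.064,0,0]]' 30;python3 go.py
```

```text
time: 13.5
ee_pos: [0.5731, 0.2126, 0.0975]
eef_rot: [0.692, 0.657, -0.215, 0.206]
ft_force: [0.1, -1.1, -0.5]
width: 0.0276
grip_force: 0.0
13.5 [-0.9187  0.6948  0.368   1.4296  0.2468  1.4313 -0.7199] [0.5731 0.2126 0.0975] [ 0.081  -1.0991 -0.4829] 
 [[ 0.0436  0.9987 -0.0263]
 [ 0.8214 -0.0508 -0.5681]
 [-0.5687  0.0032 -0.8225]]
```

```bash
python3 jog.py '[[0,0,0.004,0,0],[0,0,0.004,0,0],[0,0,0.004,0,0],[0,0,0.004,0,0]]' 30
```

```text
time: 13.9
ee_pos: [0.5728, 0.2101, 0.0938]
eef_rot: [0.692, 0.657, -0.215, 0.206]
ft_force: [0.5, 0.9, 0.1]
width: 0.0161
grip_force: 29.5
```

```bash
python3 jog.py '[[0.001,-0.01,-0.001,0,0],[0.0016,-0.021,-0.001,0,0],[0.0016,-0.021,-0.001,0,0],[-0.005,-0.021,-0.011,0,0],[-0.012,-0.021,-0.021,0,0],[-0.019,-0.021,-0.031,0,0],[-0.026,-0.021,-0.041,0,0],[-0.033,-0.021,-0.051,0,0],[-0.04,-0.021,-0.061,0,0],[-0.04,-0.021,-0.061,0,0]]' 50; python3 go.py
```

```text
time: 14.9
ee_pos: [0.5524, 0.2131, 0.1689]
eef_rot: [0.693, 0.657, -0.214, 0.206]
ft_force: [-1.7, 1.3, -6.8]
width: 0.0156
grip_force: 49.2
14.9 [-0.9538  0.5852  0.3816  1.436   0.2678  1.5326 -0.7063] [0.5524 0.2131 0.1689] [-1.7414  1.2555 -6.8157] 
 [[ 0.0452  0.9987 -0.0252]
 [ 0.8219 -0.0515 -0.5672]
 [-0.5678  0.0049 -0.8232]]
```

```bash
python3 jog.py '[[-0.008,0,-0.011,0,0],[-0.016,0,-0.023,0,0],[-0.024,0,-0.035,0,0],[-0.031,0,-0.046,0,0],[-0.031,0,-0.046,0,0],[-0.031,0,-0.046,0,0]]' 50; python3 go.py; python3 - <<'E'
from h import *
s,t=cams()
a=cv2.resize(s["img"][150:280,260:400],None,fx=4,fy=4,interpolation=cv2.INTER_CUBIC)
b=t["img"][150:280,220:360];b=cv2.resize(b,None,fx=4,fy=4,interpolation=cv2.INTER_CUBIC)
cv2.imwrite("pics/g3.png",cv2.resize(np.hstack([a,b])[:,:,::-1],(800,372)))
O=np.array([.5587,.0691,.036]);M=R.from_euler('z',-.15).as_matrix()
for k in[(-.028,.105,.182),(.003,.102,.150),(-.0115,.102,.159)]: print(k,pix(s,O+M@k),pix(t,O+M@k))
E
```

```text
time: 15.5
ee_pos: [0.5518, 0.2132, 0.2236]
eef_rot: [0.693, 0.657, -0.215, 0.206]
ft_force: [-5.4, 0.7, -5.6]
width: 0.0155
grip_force: 49.2
15.5 [-0.9594  0.5403  0.3928  1.3826  0.2811  1.625  -0.6716] [0.5518 0.2132 0.2236] [-5.4313  0.7111 -5.584 ] 
 [[ 0.0447  0.9986 -0.0268]
 [ 0.8211 -0.052  -0.5684]
 [-0.569   0.0034 -0.8223]]
(-0.028, 0.105, 0.182) [337.0813 218.2036] [269.4222 207.693 ]
(0.003, 0.102, 0.15) [325.7029 224.4173] [273.4705 198.2764]
(-0.0115, 0.102, 0.159) [330.9595 222.7244] [272.3063 202.9269]
```

View pics/g3.png

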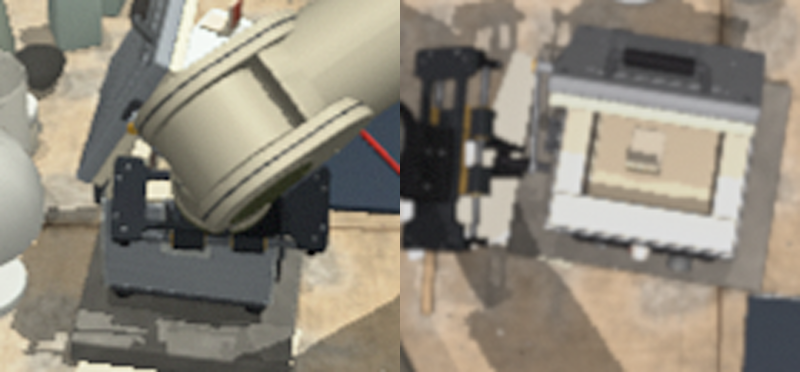

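The lid is up and the chamber is open. The tile is at about (645,148), and its upright faces the robot. Next I'll move back over the ledge.

```bash
python3 jog.py '[[-0.001,0.008,0.001,0,0],[-0.001,0.016,0.001,0,0],[-0.002,0.025,0.002,0,0],[-0.0026,0.033,0.002,0,0],[-0.0026,0.033,0.002,0,0]]'; python3 jog.py '[[0.002,0,0.003,0,0],[0.004,0,0.006,0,0],[0.006,0,0.009,0,0],[0.008,0,0.0115,0,0],[0.008,0,0.0115,0,0]]'; python3 go.py
```

```text
time: 16.1
ee_pos: [0.5848, 0.2082, 0.2226]
eef_rot: [0.693, 0.657, -0.215, 0.206]
ft_force: [-5.2, 1.4, -8.0]
width: 0.0155
grip_force: 49.2
time: 16.6
ee_pos: [0.5838, 0.2085, 0.2079]
eef_rot: [0.692, 0.657, -0.216, 0.206]
ft_force: [-5.3, -1.2, -8.1]
width: 0.0156
grip_force: 49.2
16.6 [-0.9145  0.6071  0.3963  1.3207  0.2707  1.6068 -0.6344] [0.5838 0.2085 0.2079] [-5.2805 -1.2088 -8.1467] 
 [[ 0.0432  0.9987 -0.028 ]
 [ 0.8207 -0.0514 -0.5691]
 [-0.5698  0.0016 -0.8218]]
```

```bash
python3 jog.py '[[0.001,0,0.0016,0,0],[0.0017,0,0.0025,0,0]]' | sed -n '2p;4p'; python3 jog.py '[[0.001,0,0.0016,0,0],[0.0017,0,0.0025,0,0]]'| sed -n '2p;4p'
```

```text
ee_pos: [0.5844, 0.2085, 0.2053]
ft_force: [-6.1, -1.2, -8.1]
ee_pos: [0.5845, 0.2085, 0.202]
ft_force: [-5.6, -2.1, -8.2]
```

```bash
python3 jog.py '[[0.001,0,0.0016,0,0],[0.0017,0,0.0025,0,0]]' | sed -n '2p;4p'; python3 jog.py '[[0.001,0,0.0016,0,0]]'| sed -n '2p;4p'
```

```text
ee_pos: [0.5847, 0.2084, 0.1998]
ft_force: [-7.1, -0.6, 0.1]
ee_pos: [0.5849, 0.2083, 0.1992]
ft_force: [-9.3, 2.2, 12.9]
```

Contact is felt at TCP z≈0.200. I'll ease the pressure off.

```bash
python3 jog.py '[[-0.0006,0,-0.001,0,0],[-0.0006,0,-0.001,0,0]]'| sed -n '2p;4p'; python3 jog.py '[[0,-0.001,0,0,0],[0,-0.002,0,0,0],[0,-0.002,0,0,0]]' | sed -n '2p;4p'
```

```text
ee_pos: [0.5848, 0.2084, 0.1998]
ft_force: [-6.0, -0.9, -0.8]
ee_pos: [0.5828, 0.2084, 0.1995]
ft_force: [-4.6, -1.2, 4.8]
```

```bash
python3 jog.py '[[-0.0003,-0.002,-0.0005,0,0],[-0.0003,-0.002,-0.0005,0,0]]' | sed -n '2p;4p';  python3 jog.py '[[0,-0.0015,0,0,0],[0,-0.0015,0,0,0]]' | sed -n '2p;4p'
```

```text
ee_pos: [0.5807, 0.2091, 0.1996]
ft_force: [-2.7, 0.4, 4.1]
ee_pos: [0.5792, 0.2089, 0.1994]
ft_force: [-2.1, -0.5, 5.5]
```

```bash
python3 jog.py '[[0,0,0,0,0.02],[0,0,0,0,0.03],[0,0,0,0,0.04],[0,0,0,0,0.05],[0,0,0,0,0.05],[0,0,0,0,0.05]]'; python3 go.py; python3 - <<'E'
from h import *
s,t=cams()
a=s["img"][150:280,260:400]
b=t["img"][150:280,220:360]
cv2.imwrite("pics/g4.png",cv2.resize(np.hstack([a,b])[:,:,::-1],(800,372),interpolation=cv2.INTER_CUBIC))
E
```

```text
time: 18.8
ee_pos: [0.579, 0.209, 0.1989]
eef_rot: [0.692, 0.657, -0.215, 0.206]
ft_force: [0.6, 0.2, 0.4]
width: 0.0478
grip_force: 0.0
18.8 [-0.9208  0.6044  0.3936  1.3436  0.27    1.589  -0.6477] [0.579  0.209  0.1989] [0.629  0.1548 0.3979] 
 [[ 0.0435  0.9987 -0.0267]
 [ 0.8212 -0.0509 -0.5684]
 [-0.569   0.0028 -0.8224]]
```

View pics/g4.png

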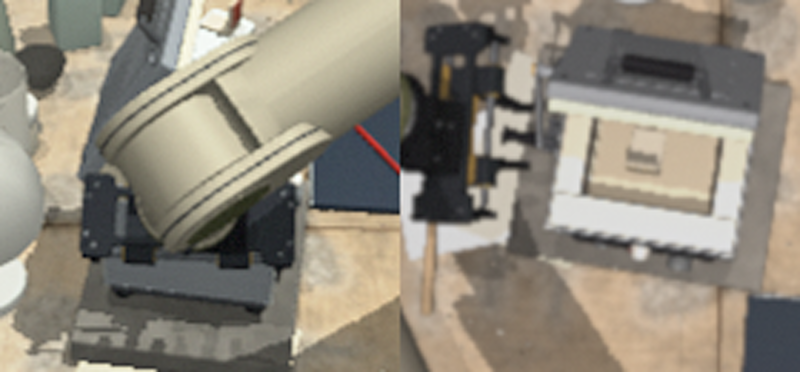

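The lid stays up with the fingers open and zero force. Next I'll back out and re-tilt for the tile.

```bash
python3 jog.py '[[0,0,-0.04,0,0.06],[0,0,-0.09,0,0.087],[-0.02,-0.04,-0.14,0,0.087],[-0.04,-0.08,-0.19,0,0.087],[-0.05,-0.12,-0.24,0,0.087],[-0.07,-0.16,-0.28,0,0.087],[-0.07,-0.18,-0.32,0,0.087],[-0.07,-0.18,-0.32,0,0.087]]'; python3 go.py; python3 - <<'E'
from h import *
s,t=cams(); cv2.imwrite("pics/top_t.png",t["img"][:,:,::-1]); cv2.imwrite("pics/side_t.png",s["img"][:,:,::-1])
E
```

```text
time: 19.7
ee_pos: [0.454, 0.307, 0.4228]
eef_rot: [0.691, 0.655, -0.234, 0.199]
ft_force: [0.6, 0.3, -2.9]
width: 0.0868
grip_force: 0.0
19.7 [-1.3741  0.5655  0.871   1.0789  0.0881  2.0571 -0.5307] [0.454  0.307  0.4228] [ 0.6396  0.3284 -2.9214] 
 [[ 0.0335  0.9975 -0.0617]
 [ 0.8111 -0.0632 -0.5815]
 [-0.584  -0.0305 -0.8112]]
```

```bash
python3 jog.py '[[-0.26,0.03,-0.43,0,0.087],[-0.26,0.03,-0.43,0,0.087],[-0.26,0.03,-0.43,0,0.087]]'|sed -n 2,3p; python3 jog.py '[[-0.26,0.03,-0.43,0,0.087],[-0.26,0.03,-0.43,0,0.087]]'|sed -n 2,3p; python3 go.py
```

```text
ee_pos: [0.4224, 0.298, 0.4442]
eef_rot: [0.682, 0.66, -0.235, 0.208]
ee_pos: [0.433, 0.2689, 0.4891]
eef_rot: [0.679, 0.667, -0.215, 0.218]
20.3 [-1.6195  0.5998  1.3322  1.1173  0.0152  2.0581 -0.2894] [0.433  0.2689 0.4891] [-0.1594  0.2578  0.1541] 
 [[ 0.0177  0.9998 -0.0014]
 [ 0.8129 -0.0152 -0.5822]
 [-0.5821  0.0091 -0.8131]]
```

```bash
python3 jog.py '[[0.32,-0.24,-0.12,0,0.087],[0.32,-0.24,-0.12,0,0.087],[0.32,-0.24,-0.12,0,0.087],[0.32,-0.24,-0.12,0,0.087],[0.32,-0.24,-0.12,0,0.087],[0.32,-0.24,-0.12,0,0.087],[0.32,-0.24,-0.12,0,0.087],[0.32,-0.24,-0.12,0,0.087]]'; python3 go.py .26,.95,.42
```

```text
time: 21.1
ee_pos: [0.1451, 0.5614, 0.4713]
eef_rot: [0.664, 0.723, -0.038, 0.189]
ft_force: [2.7, 0.5, -0.8]
width: 0.0871
grip_force: 0.0
21.1 [-2.0974  0.6158  1.1571  0.9431 -0.22    2.0581 -0.9846] [0.1451 0.5614 0.4713] [ 2.7296  0.4663 -0.8029] 
 [[-0.0475  0.9737  0.2229]
 [ 0.9451  0.116  -0.3054]
 [-0.3232  0.1962 -0.9258]]
[0.26 0.95 0.42] [ 0.3784  0.1468 -0.0456]
```

```bash
python3 jog.py '[[0.38,0.15,-0.05,0,0.087],[0.38,0.15,-0.05,0,0.087],[0.38,0.15,-0.05,0,0.087],[0.38,0.15,-0.05,0,0.087]]'|sed -n 2,3p; python3 jog.py '[[0.38,0.15,-0.1,0,0.087],[0.38,0.15,-0.1,0,0.087],[0.38,0.15,-0.1,0,0.087]]'; python3 go.py
```

```text
ee_pos: [0.2079, 0.6815, 0.4022]
eef_rot: [0.669, 0.721, -0.026, 0.182]
time: 21.8
ee_pos: [0.2368, 0.7431, 0.3507]
eef_rot: [0.668, 0.724, -0.006, 0.175]
ft_force: [-0.2, 0.5, -0.2]
width: 0.0868
grip_force: 0.0
21.8 [-1.5444  1.0126  0.7051  0.2993 -0.2801  2.0578 -1.1267] [0.2368 0.7431 0.3507] [-0.1664  0.5179 -0.2243] 
 [[-0.0476  0.9686  0.2442]
 [ 0.964   0.1085 -0.2426]
 [-0.2615  0.2238 -0.9389]]
```

```bash
python3 jog.py '[[0.27,0.37,-0.3,0,0.087],[0.27,0.37,-0.3,0,0.087],[0.27,0.37,-0.3,0,0.087]]'|sed -n 2,3p; python3 jog.py '[[0.27,0.37,-0.3,0,0.087],[0.27,0.37,-0.3,0,0.087]]'|sed -n 2,3p; python3 jog.py '[[0.27,0.37,-0.3,0,0.087],[0.27,0.37,-0.3,0,0.087]]'|sed -n 2,3p; python3 jog.py '[[0.27,0.37,-0.3,0,0.087],[0.27,0.37,-0.3,0,0.087]]'|sed -n 2,3p;  python3 go.py
```

```text
ee_pos: [0.2893, 0.7432, 0.3686]
eef_rot: [0.666, 0.727, 0.016, 0.169]
ee_pos: [0.312, 0.7419, 0.3848]
eef_rot: [0.663, 0.73, 0.032, 0.163]
ee_pos: [0.3298, 0.7313, 0.4096]
eef_rot: [0.661, 0.732, 0.044, 0.159]
ee_pos: [0.3449, 0.7176, 0.4382]
eef_rot: [0.66, 0.732, 0.057, 0.16]
22.7 [-1.3938  1.0175  1.338   0.1617 -0.8588  2.0581 -0.9242] [0.3449 0.7176 0.4382] [ 0.2877 -0.568  -0.6439] 
 [[-0.077   0.9479  0.3093]
 [ 0.9845  0.1213 -0.1267]
 [-0.1576  0.2947 -0.9425]]
```

```bash
python3 jog.py '[[-0.53,0.35,-0.23,0,0.087],[-0.53,0.35,-0.23,0,0.087],[-0.53,0.35,-0.23,0,0.087],[-0.53,0.35,-0.23,0,0.087],[-0.53,0.35,-0.23,0,0.087],[-0.53,0.35,-0.23,0,0.087],[-0.53,0.35,-0.23,0,0.087]]'; python3 go.py .7,.15,.95
```

```text
time: 23.4
ee_pos: [0.4899, 0.4704, 0.6154]
eef_rot: [0.659, 0.732, 0.064, 0.161]
ft_force: [0.9, 1.6, 1.3]
width: 0.0871
grip_force: 0.0
23.4 [-1.2047  0.6229  0.8358  0.3882 -0.2067  2.0579 -0.5389] [0.4899 0.4704 0.6154] [0.9436 1.6134 1.3261] 
 [[-0.0811  0.9439  0.32  ]
 [ 0.9853  0.1245 -0.1173]
 [-0.1506  0.3058 -0.9401]]
[0.7  0.15 0.95] [-0.3831  0.2608 -0.2097]
```

```bash
python3 jog.py '[[-0.23,0.23,-0.42,0,0.087],[-0.23,0.23,-0.42,0,0.087],[-0.23,0.23,-0.42,0,0.087]]'|sed -n 2,3p; python3 jog.py '[[-0.23,0.23,-0.42,0,0.087],[-0.23,0.23,-0.42,0,0.087]]'|sed -n 2,3p; python3 jog.py '[[-0.23,0.23,-0.42,0,0.087],[-0.23,0.23,-0.42,0,0.087]]'|sed -n 2,3p; python3 jog.py '[[-0.23,0.23,-0.42,0,0.087],[-0.23,0.23,-0.42,0,0.087]]'|sed -n 2,3p;  python3 go.py
```

```text
ee_pos: [0.4956, 0.3926, 0.6738]
eef_rot: [0.655, 0.732, 0.085, 0.168]
ee_pos: [0.498, 0.3428, 0.7118]
eef_rot: [0.651, 0.731, 0.103, 0.175]
ee_pos: [0.4983, 0.2937, 0.7465]
eef_rot: [0.647, 0.73, 0.121, 0.184]
ee_pos: [0.4961, 0.246, 0.7783]
eef_rot: [0.643, 0.728, 0.139, 0.194]
24.3 [-1.1601  0.3406  1.039   0.4286 -0.1656  2.058  -0.2055] [0.4961 0.246  0.7783] [ 0.2211  0.024  -0.053 ] 
 [[-0.0988  0.8818  0.4612]
 [ 0.9897  0.1355 -0.047 ]
 [-0.104   0.4518 -0.886 ]]
```

```bash
python3 jog.py '[[-0.45,0.21,-0.29,0,0.087],[-0.45,0.21,-0.29,0,0.087],[-0.45,0.21,-0.29,0,0.087]]'; python3 go.py; python3 - <<'E'
from h import *
s,t=cams(); cv2.imwrite("pics/top_u.png",t["img"][:,:,::-1]); cv2.imwrite("pics/side_u.png",s["img"][:,:,::-1])
tt=cv2.imread("pics/top_t.png"); ss=cv2.imread("pics/side_t.png")
z=lambda im,f:cv2.resize(im,None,fx=f,fy=f,interpolation=cv2.INTER_CUBIC)
W=np.zeros((600,800,3),np.uint8)
a=z(tt[170:235,285:355],6);W[:390,:420]=a
b=z(s["img"][150:240,280:375,::-1],4);W[:360,420:800]=b
c=z(t["img"][178:238,380:472,::-1],3.4);c=c[:204];W[394:394+c.shape[0],:c.shape[1]]=c
d=z(ss[150:210,280:375],4);W[360:600,420:800]=d
cv2.imwrite("pics/comp.png",W)
E
```

```text
time: 24.6
ee_pos: [0.5081, 0.1315, 0.8123]
eef_rot: [0.639, 0.726, 0.151, 0.204]
ft_force: [-0.0, -0.6, 1.0]
width: 0.0869
grip_force: 0.0
24.6 [-0.959   0.2617  0.9885  0.412  -0.1747  2.058  -0.0403] [0.5081 0.1315 0.8123] [-0.0176 -0.6209  1.0229] 
 [[-0.0993  0.8662  0.4897]
 [ 0.9896  0.1372 -0.042 ]
 [-0.1036  0.4804 -0.8709]]
```

View pics/comp.png

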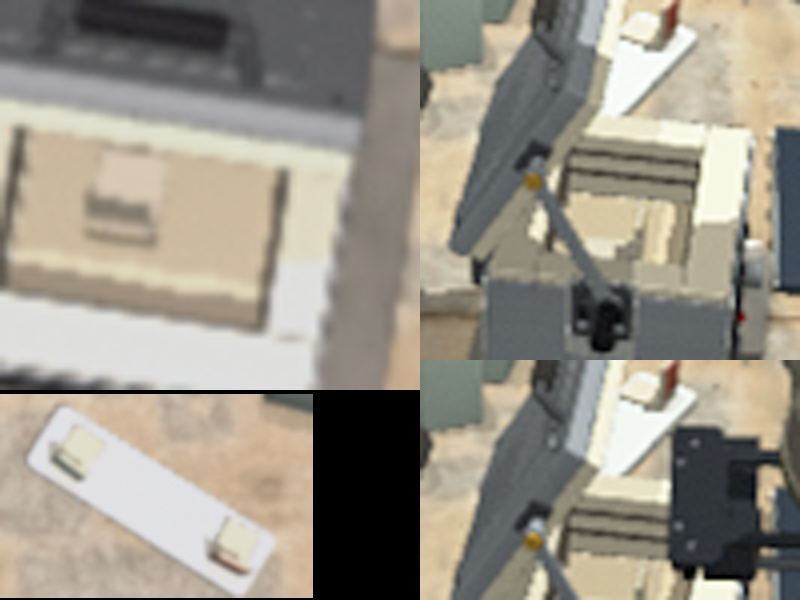

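The foot sits in the ledge at about (605,320) with the lid propped. The fired tile covers about (85–160, 148–245) in the top crop, its upright at the near edge. The board's middle is at about (150,500) and is free.

```bash
python3 - <<'E'
from h import *
tt=cv2.cvtColor(cv2.imread("pics/top_t.png"),cv2.COLOR_BGR2GRAY); s,t=cams()
print(tt[192:216,298:314])
O=np.array([.5587,.0691,.036]);M=R.from_euler('z',-.15).as_matrix()
for q,z in[((285+121/6,170+225/6),.19),((285+119/6,170+244/6),.14),((285+125/6,170+150/6),.145)]:
    p=onz(t,q,z); print(q,p,M.T@(p-O))
# side: back face of the upright, top corner guess
print("shelf mid px",pix(t,O+M@[0,0,.104]),pix(s,O+M@[0,0,.104]))
for k in[(-.052,.066,.16),(.052,.066,.16),(-.052,-.066,.16),(.052,-.066,.16)]: print(k,pix(t,O+M@k),pix(s,O+M@k))
ub=cv2.imread("pics/top_u.png")
# board outline
hsv=cv2.cvtColor(ub,cv2.COLOR_BGR2HSV); m=((hsv[...,1]<25)&(hsv[...,2]>190)).astype(np.uint8); m[:, :382]=0;m[:,470:]=0;m[:175]=0;m[240:]=0
m=cv2.morphologyEx(m,cv2.MORPH_CLOSE,np.ones((9,9)));c=max(cv2.findContours(m,0,2)[0],key=cv2.contourArea); rc=cv2.minAreaRect(c); print(rc)
for b in cv2.boxPoints(rc): print(onz(t,b,.012))
print("mid",onz(t,rc[0],.012))
E
```

```text
[[209 211 209 209 212 215 219 220 220 220 220 220 221 222 222 221]
 [189 187 184 182 184 191 205 209 209 208 206 209 217 219 220 220]
 [184 183 183 179 171 170 180 180 176 170 166 175 199 211 210 209]
 [186 185 184 179 188 191 188 183 175 168 163 168 185 190 185 186]
 [185 186 183 178 194 201 201 201 198 196 195 195 195 190 184 183]
 [186 186 185 183 195 203 203 202 204 203 203 203 203 201 195 188]
 [186 186 186 189 199 202 202 203 203 203 203 203 203 202 195 190]
 [187 186 187 195 202 203 202 202 203 203 203 203 203 201 192 188]
 [187 184 180 195 202 203 202 202 202 203 202 202 202 200 188 186]
 [185 171 166 187 199 201 201 201 202 202 203 203 203 200 191 187]
 [180 152 147 170 181 182 184 194 200 201 200 201 203 199 187 186]
 [179 144 128 134 140 140 149 169 182 182 181 184 195 193 183 185]
 [180 144 123 122 125 122 128 136 139 139 139 153 184 188 186 186]
 [181 151 132 130 129 128 126 125 124 124 123 141 176 183 184 187]
 [183 167 159 156 151 148 146 137 135 134 130 138 166 175 184 187]
 [183 175 176 180 174 175 174 166 164 160 156 149 156 174 185 188]
 [177 158 150 160 160 169 17
[... 582 characters left out ...]
 ]
(304.8333333333333, 210.66666666666666) [0.5461 0.0814 0.14  ] [-0.0143  0.0103  0.104 ]
(305.8333333333333, 195.0) [0.5919 0.0788 0.145 ] [0.0314 0.0145 0.109 ]
shelf mid px [309.0726 206.4282] [330.9045 211.7726]
(-0.052, 0.066, 0.16) [282.4626 218.9399] [346.8288 215.2797]
(0.052, 0.066, 0.16) [288.4557 182.9221] [310.4647 211.1041]
(-0.052, -0.066, 0.16) [328.6437 226.1717] [351.3818 185.4934]
(0.052, -0.066, 0.16) [334.2876 190.0518] [317.4016 181.7874]
((424.32586669921875, 209.0786590576172), (75.68384552001953, 21.199954986572266), 32.0053825378418)
[ 0.6    -0.1744  0.012 ]
[ 0.6583 -0.2109  0.012 ]
[ 0.5304 -0.414   0.012 ]
[ 0.4731 -0.377   0.012 ]
mid [ 0.5651 -0.2945  0.012 ]
```

```bash
python3 jog.py '[[0.01,-0.274,0.37,-1.36,0.065],[0.01,-0.274,0.37,-1.36,0.065],[0.01,-0.274,0.37,-1.36,0.065],[0.01,-0.274,0.37,-1.36,0.065],[0.01,-0.274,0.37,-1.36,0.065],[0.01,-0.274,0.37,-1.36,0.065],[0.01,-0.274,0.37,-1.36,0.065],[0.01,-0.274,0.37,-1.36,0.065],[0.01,-0.274,0.37,-1.36,0.065],[0.01,-0.274,0.37,-1.36,0.065],[0.01,-0.274,0.37,-1.36,0.065],[0.01,-0.274,0.37,-1.36,0.065]]' 12; python3 go.py .451,.0884,.357 .549,.080,.183
```

```text
time: 26.0
ee_pos: [0.4511, 0.0922, 0.3657]
eef_rot: [0.053, 0.966, -0.008, 0.252]
ft_force: [0.2, 1.2, 0.3]
width: 0.0649
grip_force: 0.0
26.0 [-0.939  -0.4906  0.2908  2.0325  0.5041  1.2207  0.7174] [0.4511 0.0922 0.3657] [0.2379 1.155  0.3245] 
 [[-0.8668  0.1067  0.4871]
 [ 0.099   0.9942 -0.0416]
 [-0.4887  0.0121 -0.8724]]
[0.451  0.0884 0.357 ] [ 0.0039 -0.0039  0.0077]
[0.549 0.08  0.183] [-0.0007 -0.      0.1999]
```

```bash
python3 jog.py '[[0.003,-0.004,0.04,0,0.065],[0.003,-0.004,0.08,0,0.065],[0.003,-0.004,0.12,0,0.065],[0.003,-0.004,0.15,0,0.065],[0.003,-0.004,0.17,0,0.065],[0.003,-0.004,0.18,0,0.065],[0.003,-0.004,0.18,0,0.065]]'; python3 go.py .549,.080,.183
```

```text
time: 26.7
ee_pos: [0.5357, 0.0815, 0.2084]
eef_rot: [0.056, 0.966, -0.007, 0.252]
ft_force: [0.4, 1.0, 0.3]
width: 0.0648
grip_force: 0.0
26.7 [-0.9543 -0.2076  0.5356  2.1627  0.502   0.7575  0.7522] [0.5357 0.0815 0.2084] [0.3971 1.0131 0.3268] 
 [[-0.8671  0.1118  0.4854]
 [ 0.1044  0.9936 -0.0424]
 [-0.4871  0.0139 -0.8733]]
[0.549 0.08  0.183] [ 0.0007 -0.0004  0.0287]
```

```bash
python3 jog.py '[[0,0,0.012,0,0.065],[0,0,0.022,0,0.065],[0,0,0.028,0,0.065],[0,0,0.028,0,0.065]]'|sed -n '2p;4p'; python3 jog.py '[[0,0,0,0,0.02],[0,0,0,0,0.02],[0,0,0,0,0.02],[0,0,0,0,0.02],[0,0,0,0,0.02],[0,0,0,0,0.02]]' 12
```

```text
ee_pos: [0.5496, 0.0801, 0.1848]
ft_force: [-0.3, 0.5, 0.2]
time: 27.7
ee_pos: [0.5498, 0.0802, 0.1853]
eef_rot: [0.057, 0.966, -0.006, 0.252]
ft_force: [-1.6, 0.2, 1.5]
width: 0.0338
grip_force: 12.0
```

```bash
python3 jog.py '[[-0.01,0,-0.017,0,0.02],[-0.02,0,-0.036,0,0.02],[-0.034,0.001,-0.061,0,0.02],[-0.034,0.001,-0.061,0,0.02]]' 15; python3 go.py .50,.085,.30 .50,-.1,.30 .5465,-.2924,.20 .5465,-.2924,.0573; python3 - <<'E'
from ik import *; from bench import r
np.set_printoptions(precision=2,suppress=True)
st=r.read_state();q=st["joint_positions"];M=R.from_quat(st["eef_rot"]).as_matrix()
for w in[(.5,.085,.3),(.5,-.1,.3),(.5465,-.2924,.2),(.5465,-.2924,.0573)]:
    q,e=ik(np.array(w),M,q); print(w,q,e)
E
```

```text
time: 28.1
ee_pos: [0.5511, 0.0806, 0.2589]
eef_rot: [0.057, 0.965, -0.005, 0.255]
ft_force: [-0.2, -0.0, -0.3]
width: 0.0338
grip_force: 15.0
28.1 [-0.963  -0.2302  0.5433  2.0681  0.4697  0.8535  0.8117] [0.5511 0.0806 0.2589] [-0.1815 -0.0222 -0.3243] 
 [[-0.8639  0.1126  0.491 ]
 [ 0.1077  0.9934 -0.0382]
 [-0.4921  0.0199 -0.8703]]
[0.5   0.085 0.3  ] [ 0.0244 -0.0006 -0.0611]
[ 0.5 -0.1  0.3] [-0.0199 -0.1838  0.0071]
[ 0.5465 -0.2924  0.2   ] [-0.0117 -0.1879  0.1172]
[ 0.5465 -0.2924  0.0573] [ 0.0702 -0.0028  0.1242]
(0.5, 0.085, 0.3) [-0.94 -0.4   0.48  2.11  0.5   0.97  0.8 ] 1.0199667996357344e-06
(0.5, -0.1, 0.3) [-0.72 -0.5   0.7   2.11  0.41  0.92  1.28] 5.7693894895772755e-06
(0.5465, -0.2924, 0.2) [-0.23  0.08  0.83  1.97 -0.5   0.73  2.35] 1.9582051590646373e-05
(0.5465, -0.2924, 0.0573) [ 0.5   0.28  0.07  2.07 -0.7   0.44  2.6 ] 4.9917776997990406e-05
```

```bash
python3 - <<'E'
from ik import *; from bench import r
np.set_printoptions(precision=2,suppress=True)
st=r.read_state();q1=st["joint_positions"];M=R.from_quat(st["eef_rot"]).as_matrix()
for w in[(.5,-.1,.3),(.5465,-.2924,.2),(.5465,-.2924,.0573),(.555,-.275,.0573)]:
  for j3 in np.arange(-1.4,1.4,.35):
    for b in(0,1.):
      s0=q1.copy(); s0[2]=j3; s0[4]=-.3+b
      q,e=ik(np.array(w),M,s0,.002); 
      if e<1e-3 : print(w,q,round(e,5))
E
```

```text
(0.5, -0.1, 0.3) [ 0.06 -0.36  0.11  2.12 -0.05  0.87  1.65] 0.0
(0.5, -0.1, 0.3) [-0.22 -0.38  0.33  2.12  0.09  0.87  1.54] 0.0
(0.5, -0.1, 0.3) [-0.08 -0.36  0.22  2.12  0.02  0.87  1.59] 0.0
(0.5, -0.1, 0.3) [-0.39 -0.41  0.46  2.12  0.19  0.88  1.46] 0.0
(0.5, -0.1, 0.3) [-0.23 -0.38  0.34  2.12  0.09  0.87  1.53] 0.0
(0.5, -0.1, 0.3) [-0.55 -0.44  0.58  2.12  0.29  0.9   1.38] 0.0
(0.5, -0.1, 0.3) [-0.36 -0.4   0.44  2.12  0.17  0.88  1.47] 0.0
(0.5, -0.1, 0.3) [-0.64 -0.47  0.64  2.11  0.35  0.91  1.33] 0.0
(0.5, -0.1, 0.3) [-0.48 -0.43  0.53  2.12  0.24  0.89  1.41] 0.0
(0.5, -0.1, 0.3) [-0.68 -0.49  0.67  2.11  0.38  0.92  1.31] 0.0
(0.5, -0.1, 0.3) [-0.66 -0.48  0.66  2.11  0.36  0.91  1.32] 0.0
(0.5, -0.1, 0.3) [-0.67 -0.48  0.66  2.11  0.37  0.91  1.31] 0.0
(0.5, -0.1, 0.3) [-0.65 -0.47  0.65  2.11  0.36  0.91  1.32] 0.0
(0.5, -0.1, 0.3) [-0.6  -0.46  0.62  2.12  0.32  0.9   1.35] 0.0
(0.5, -0.1, 0.3) [-0.67 -0.48  0.67  2.11  0.37  0.91  1.31] 0.0
(0.5, -0.1, 0.3) [-0.67 -0.48  0.66  2.11  0.37  0.91  1.32] 0.0
(0.5465, -0.2924, 0.2) [ 0.57  0.06 -0.    1.97 -0.41  0.7  
[... 2711 characters left out ...]
573) [ 0.42  0.27  0.11  2.08 -0.7   0.42  2.56] 0.0
(0.555, -0.275, 0.0573) [ 0.76  0.28 -0.26  2.08 -0.49  0.38  2.4 ] 0.0
(0.555, -0.275, 0.0573) [ 0.33  0.27  0.2   2.08 -0.75  0.44  2.6 ] 0.0
(0.555, -0.275, 0.0573) [ 0.52  0.27  0.01  2.08 -0.65  0.41  2.52] 0.0
(0.555, -0.275, 0.0573) [ 0.33  0.27  0.2   2.08 -0.75  0.44  2.6 ] 0.0
(0.555, -0.275, 0.0573) [ 0.33  0.27  0.2   2.08 -0.75  0.44  2.6 ] 0.0
(0.555, -0.275, 0.0573) [ 0.33  0.27  0.2   2.08 -0.75  0.44  2.6 ] 0.0
(0.555, -0.275, 0.0573) [ 0.33  0.27  0.2   2.08 -0.75  0.44  2.6 ] 0.0
(0.555, -0.275, 0.0573) [ 0.33  0.27  0.2   2.08 -0.75  0.44  2.6 ] 0.0
(0.555, -0.275, 0.0573) [ 0.33  0.27  0.2   2.08 -0.75  0.44  2.6 ] 0.0
```

```bash
python3 jog.py '[[0.012,0,-0.03,0,0.02],[0.024,0,-0.061,0,0.02],[0.014,-0.04,-0.059,0,0.02],[0.010,-0.08,-0.057,0,0.02],[0.008,-0.13,-0.055,0,0.02],[0.005,-0.18,-0.054,0,0.02],[0.005,-0.18,-0.054,0,0.02]]' 15; python3 go.py .545,-.275,.20 .555,-.277,.07
```

```text
time: 28.8
ee_pos: [0.4978, -0.1031, 0.2964]
eef_rot: [0.062, 0.966, -0.007, 0.252]
ft_force: [-0.4, 0.6, -0.3]
width: 0.0337
grip_force: 15.0
28.8 [-0.6958 -0.4839  0.6117  2.1086  0.4308  0.9546  1.2088] [ 0.4978 -0.1031  0.2964] [-0.4078  0.6467 -0.2597] 
 [[-0.865   0.1223  0.4866]
 [ 0.1154  0.9923 -0.0442]
 [-0.4883  0.0179 -0.8725]]
[ 0.545 -0.275  0.2  ] [-0.0136 -0.1665  0.1147]
[ 0.555 -0.277  0.07 ] [ 0.0546 -0.0031  0.1184]
```

```bash
python3 jog.py '[[-0.003,-0.035,0.023,0,0.02],[-0.006,-0.07,0.046,0,0.02],[-0.009,-0.105,0.07,0,0.02],[-0.012,-0.14,0.093,0,0.02],[-0.014,-0.167,0.115,0,0.02],[-0.014,-0.167,0.115,0,0.02],[-0.014,-0.167,0.115,0,0.02]]' 15; python3 go.py .555,-.277,.12 .555,-.277,.07
```

```text
time: 29.5
ee_pos: [0.5428, -0.2626, 0.2038]
eef_rot: [0.057, 0.966, -0.006, 0.254]
ft_force: [-0.0, -1.0, -0.9]
width: 0.0339
grip_force: 15.0
29.5 [-1.0798 -0.4986  1.3386  2.0415  0.5257  0.7532  1.5066] [ 0.5428 -0.2626  0.2038] [-0.0461 -1.0385 -0.9454] 
 [[-0.865   0.1126  0.4889]
 [ 0.106   0.9935 -0.0412]
 [-0.4904  0.0162 -0.8714]]
[ 0.555 -0.277  0.12 ] [ 0.029  -0.0143  0.0796]
[ 0.555 -0.277  0.07 ] [ 0.0245 -0.0008  0.0436]
```

```bash
python3 jog.py '[[0.01,-0.005,0.027,0,0.02],[0.02,-0.01,0.053,0,0.02],[0.029,-0.014,0.08,0,0.02],[0.029,-0.014,0.08,0,0.02]]' 15; python3 go.py .555,-.277,.075 .555,-.277,.0573
```

```text
time: 29.9
ee_pos: [0.5143, -0.2536, 0.1514]
eef_rot: [0.061, 0.964, -0.015, 0.259]
ft_force: [0.5, 0.6, -1.5]
width: 0.0338
grip_force: 15.0
29.9 [-1.029  -0.4992  1.3396  2.1785  0.6062  0.6243  1.4378] [ 0.5143 -0.2536  0.1514] [ 0.515   0.6018 -1.4581] 
 [[-0.8581  0.1261  0.4978]
 [ 0.1107  0.992  -0.0606]
 [-0.5015  0.0031 -0.8652]]
[ 0.555 -0.277  0.075] [ 0.0008 -0.0183  0.0877]
[ 0.555  -0.277   0.0573] [ 0.0089 -0.0001  0.0153]
```

```bash
cat > sim.py <<'E'
from ik import *; from bench import r
np.set_printoptions(precision=2,suppress=True)
st=r.read_state();q1=st["joint_positions"];M=R.from_quat(st["eef_rot"]).as_matrix()
x0,_=fk(q1,p,s)
def run(route,show=True):
    q=q1.copy();x=x0.copy()
    for w in route:
        w=np.array(w);n=int(np.ceil(np.linalg.norm(w-x)/.01))
        for i in range(n): q,e=ik(x+(w-x)*(i+1)/n,M,q,.1)
        x=w
        print(w,q,round(e,4))
    print()
E
python3 - <<'E'
from sim import *
run([(.555,-.277,.08)])
run([(.62,-.2,.2),(.6,-.28,.15),(.555,-.277,.08)])
run([(.7,-.25,.2),(.6,-.28,.15),(.555,-.277,.08)])
run([(.65,-.4,.25),(.555,-.277,.08)])
run([(.6,-.25,.35),(.65,-.4,.35),(.555,-.277,.08)])
run([(.55,-.5,.25),(.555,-.277,.08)])
E
```

```text
[ 0.56 -0.28  0.08] [ 0.05  0.25  0.5   2.08 -0.79  0.48  2.6 ] 0.0002

[ 0.62 -0.2   0.2 ] [-0.79  0.22  1.2   1.94 -0.58  0.68  2.16] 0.0
[ 0.6  -0.28  0.15] [-0.45  0.34  1.03  1.94 -0.85  0.69  2.52] 0.0
[ 0.56 -0.28  0.08] [ 0.05  0.25  0.5   2.08 -0.79  0.48  2.6 ] 0.0002

[ 0.7  -0.25  0.2 ] [-0.48  0.49  1.03  1.69 -0.84  0.81  2.32] 0.0
[ 0.6  -0.28  0.15] [-0.45  0.35  1.04  1.94 -0.86  0.69  2.52] 0.0
[ 0.56 -0.28  0.08] [ 0.05  0.25  0.5   2.08 -0.79  0.48  2.6 ] 0.0002

[ 0.65 -0.4   0.25] [-0.18  0.53  1.04  1.54 -0.92  1.02  2.54] 0.0
[ 0.56 -0.28  0.08] [ 0.05  0.25  0.49  2.08 -0.79  0.48  2.6 ] 0.0001

[ 0.6  -0.25  0.35] [-1.27 -0.5   1.34  1.74  0.52  1.    1.45] 0.0046
[ 0.65 -0.4   0.35] [-1.11 -0.5   1.34  1.76  0.55  0.83  1.55] 0.0999
[ 0.56 -0.28  0.08] [ 0.05  0.25  0.5   2.08 -0.79  0.48  2.6 ] 0.0002

[ 0.55 -0.5   0.25] [ 0.47  0.36  0.45  1.55 -0.64  0.98  2.6 ] 0.0
[ 0.56 -0.28  0.08] [ 0.23  0.23  0.31  2.08 -0.71  0.45  2.54] 0.0
```

```bash
python3 go.py .65,-.24,.2; python3 jog.py '[[-0.028,0.003,0.006,0,0.02],[-0.056,0.006,0.012,0,0.02],[-0.084,0.01,0.018,0,0.02],[-0.112,0.015,0.024,0,0.02],[-0.14,0.03,0.025,0,0.02],[-0.14,0.03,0.025,0,0.02]]' 15;  python3 go.py .65,-.24,.2 .65,-.38,.2
```

```text
29.9 [-1.029  -0.4992  1.3396  2.1785  0.6062  0.6243  1.4378] [ 0.5143 -0.2536  0.1514] [ 0.515   0.6018 -1.4581] 
 [[-0.8581  0.1261  0.4978]
 [ 0.1107  0.992  -0.0606]
 [-0.5015  0.0031 -0.8652]]
[ 0.65 -0.24  0.2 ] [-0.1393  0.0308  0.0246]
time: 30.5
ee_pos: [0.5979, -0.2166, 0.233]
eef_rot: [0.061, 0.96, -0.022, 0.272]
ft_force: [-0.2, 0.2, -0.6]
width: 0.0339
grip_force: 15.0
30.5 [-1.2534 -0.4989  1.3382  1.9872  0.6718  0.78    1.2704] [ 0.5979 -0.2166  0.233 ] [-0.2432  0.1925 -0.5962] 
 [[-0.8447  0.1294  0.5194]
 [ 0.1059  0.9916 -0.0749]
 [-0.5247 -0.0083 -0.8512]]
[ 0.65 -0.24  0.2 ] [-0.0292 -0.0162  0.0569]
[ 0.65 -0.38  0.2 ] [-0.0148 -0.1388  0.0105]
```

```bash
cat > sim2.py <<'E'
from ik import *; from scipy.optimize import lsq_linear
np.set_printoptions(precision=2,suppress=True)
def jac(q):
    x,D=fk(q,p,s);J=np.zeros((6,7))
    for i in range(7):
        d=q.copy();d[i]+=1e-5;y,E=fk(d,p,s);J[:3,i]=(y-x)/1e-5;J[3:,i]=(E*D.inv()).as_rotvec()/1e-5
    return x,D,J
W=np.array([1,1,1,.3,.3,.3])
def run(q,M,route,rel=None,lam=.02):
    q=q.copy();q=np.clip(q,lo+1e-3,hi-1e-3); xs=fk(q,p,s)[0]
    for w in route:
        w=np.array(w);n=int(np.ceil(np.linalg.norm(w-xs)/.01))+2
        for i in range(n+4):
            t=xs+(w-xs)*min(1,(i+1)/n); x,D,J=jac(q)
            e=np.r_[t-x,(R.from_matrix(M)*D.inv()).as_rotvec()]
            A=np.vstack([W[:,None]*J,lam*np.eye(7)]);b=np.r_[W*e,np.zeros(7)]
            q=q+lsq_linear(A,b,(np.maximum(lo-q,-.08)-1e-6,np.minimum(hi-q,.08)+1e-6)).x
        x,D,J=jac(q);xs=w; print(w,q,"err",round(np.linalg.norm(w-x),3),round(np.linalg.norm((R.from_matrix(M)*D.inv()).as_rotvec()),3))
    print(); return q
E
python3 - <<'E'
from sim2 import *; from bench import r
qa=np.array([-.963,-.2302,.5433,2.0681,.4697,.8535,.8117]);M=R.from_quat([.057,.966,-.006,.253]).as_matrix()
run(qa,M,[(.5,.085,.3),(.5,-.1,.3),(.545,-.275,.2),(.555,-.277,.12)])
run(qa,M,[(.55,-.1,.26),(.56,-.27,.2),(.555,-.277,.07)])
run(qa,M,[(.55,-.1,.26),(.7,-.2,.2),(.7,-.35,.2),(.555,-.277,.07)])
qc=r.read_state()["joint_positions"]
run(qc,M,[(.58,0,.27),(.55,-.1,.26),(.7,-.2,.2)])
run(qc,M,[(.45,-.25,.25),(.45,-.4,.25),(.5,-.3,.2),(.555,-.277,.07)])
run(qc,M,[(.75,-.25,.2),(.75,-.35,.2),(.555,-.277,.07)])
E
```

```text
[0.5  0.09 0.3 ] [-0.95 -0.4   0.48  2.11  0.5   0.97  0.8 ] err 0.0 0.0
[ 0.5 -0.1  0.3] [-0.73 -0.5   0.7   2.11  0.41  0.93  1.28] err 0.0 0.0
[ 0.55 -0.28  0.2 ] [-0.8   0.03  1.34  2.02 -0.41  0.69  2.25] err 0.006 0.016
[ 0.56 -0.28  0.12] [-0.37  0.27  0.97  2.04 -0.84  0.64  2.6 ] err 0.0 0.0

[ 0.55 -0.1   0.26] [-0.91 -0.35  0.92  2.08  0.37  0.79  1.3 ] err 0.0 0.0
[ 0.56 -0.27  0.2 ] [-0.66  0.14  1.23  1.98 -0.58  0.74  2.35] err 0.0 0.0
[ 0.56 -0.28  0.07] [ 0.17  0.26  0.38  2.07 -0.77  0.48  2.6 ] err 0.0 0.001

[ 0.55 -0.1   0.26] [-0.91 -0.35  0.92  2.08  0.37  0.79  1.3 ] err 0.0 0.0
[ 0.7 -0.2  0.2] [-0.54  0.43  0.99  1.73 -0.74  0.78  2.2 ] err 0.0 0.0
[ 0.7  -0.35  0.2 ] [-0.17  0.57  0.9   1.54 -0.9   0.93  2.46] err 0.0 0.0
[ 0.56 -0.28  0.07] [ 0.18  0.26  0.37  2.07 -0.77  0.48  2.6 ] err 0.0 0.0

[0.58 0.   0.27] [-1.28 -0.33  1.03  2.02  0.53  0.84  0.98] err 0.0 0.0
[ 0.55 -0.1   0.26] [-1.15 -0.5   1.06  2.07  0.62  0.86  1.13] err 0.0 0.0
[ 0.7 -0.2  0.2] [-0.51  0.41  0.95  1.73 -0.71  0.76  2.19] err 0.0 0.0

[ 0.45 -0.25  0.25] [-0.54 -0.5   0.95  2.14  0.27  0.83  1.76] err 0.0 0.0
[ 0.45 -0.4   0.25] [-0.75 -0.5   1.34  1.96  0.28  0.84  1.99] err 0.017 0.045
[ 0.5 -0.3  0.2] [-0.78 -0.18  1.34  2.06 -0.14  0.68  2.14] err 0.003 0.011
[ 0.56 -0.28  0.07] [ 0.18  0.26  0.37  2.07 -0.77  0.48  2.6 ] err 0.0 0.0

[ 0.75 -0.25  0.2 ] [-1.29 -0.5   1.34  2.02  0.83  0.63  1.1 ] err 0.152 0.211
[ 0.75 -0.35  0.2 ] [-1.17 -0.5   1.34  2.    0.8   0.61  1.23] err 0.183 0.253
[ 0.56 -0.28  0.07] [ 0.03  0.28  0.52  2.06 -0.8   0.51  2.6 ] err 0.003 0.013
```

```bash
python3 - <<'E'
from sim2 import *; from bench import r
import io,contextlib
st=r.read_state();qc=st["joint_positions"];M=R.from_quat(st["eef_rot"]).as_matrix()
print((R.from_matrix(M)*R.from_quat([.057,.966,-.006,.252]).inv()).as_rotvec())
for rt in[[(.52,-.14,.27),(.56,-.16,.24),(.66,-.2,.2)],[(.5,-.12,.3),(.56,-.2,.2)],[(.5,-.1,.3),(.5,-.2,.15),(.58,-.25,.12)],[(.48,-.1,.25),(.48,-.2,.15),(.555,-.26,.12)],[(.5,-.15,.2),(.6,-.2,.15),(.555,-.277,.1)]]:
    run(qc,M,rt+[(.555,-.277,.07)])
E
```

```text
[-0.03 -0.04 -0.02]
[ 0.52 -0.14  0.27] [-0.84 -0.5   0.88  2.14  0.53  0.82  1.26] err 0.0 0.0
[ 0.56 -0.16  0.24] [-1.   -0.37  1.12  2.09  0.44  0.69  1.36] err 0.0 0.0
[ 0.66 -0.2   0.2 ] [-0.61  0.28  1.    1.87 -0.6   0.64  2.15] err 0.0 0.0
[ 0.56 -0.28  0.07] [ 0.31  0.24  0.21  2.11 -0.76  0.39  2.6 ] err 0.0 0.003

[ 0.5  -0.12  0.3 ] [-0.64 -0.5   0.66  2.14  0.42  0.88  1.3 ] err 0.0 0.0
[ 0.56 -0.2   0.2 ] [-0.97 -0.19  1.26  2.1   0.1   0.56  1.7 ] err 0.0 0.0
[ 0.56 -0.28  0.07] [ 0.26  0.24  0.26  2.11 -0.77  0.39  2.6 ] err 0.001 0.007

[ 0.5 -0.1  0.3] [-0.65 -0.5   0.62  2.15  0.43  0.88  1.25] err 0.0 0.0
[ 0.5  -0.2   0.15] [-0.84 -0.33  1.18  2.27  0.32  0.48  1.6 ] err 0.0 0.0
[ 0.58 -0.25  0.12] [-0.46  0.26  0.96  2.07 -0.83  0.53  2.52] err 0.001 0.005
[ 0.56 -0.28  0.07] [ 0.32  0.24  0.2   2.11 -0.76  0.39  2.6 ] err 0.0 0.002

[ 0.48 -0.1   0.25] [-0.54 -0.5   0.58  2.27  0.41  0.77  1.28] err 0.0 0.0
[ 0.48 -0.2   0.15] [-0.7  -0.36  1.06  2.31  0.3   0.49  1.63] err 0.0 0.0
[ 0.56 -0.26  0.12] [-0.49  0.21  1.02  2.11 -0.8   0.53  2.54] err 0.002 0.009
[ 0.56 -0.28  0.07] [ 0.32  0.24  0.2   2.11 -0.76  0.39  2.6 ] err 0.0 0.003

[ 0.5  -0.15  0.2 ] [-0.85 -0.5   0.98  2.26  0.59  0.67  1.26] err 0.0 0.0
[ 0.6  -0.2   0.15] [-0.81  0.13  1.14  2.09 -0.42  0.47  2.06] err 0.015 0.038
[ 0.56 -0.28  0.1 ] [-0.07  0.21  0.62  2.1  -0.8   0.48  2.6 ] err 0.0 0.001
[ 0.56 -0.28  0.07] [ 0.34  0.23  0.18  2.11 -0.75  0.38  2.6 ] err 0.0 0.001
```

```bash
python3 go.py .51,-.14,.28 | tail -1; python3 jog.py '[[0.01,0.01,-0.02,0,0.02],[0.025,0.03,-0.045,0,0.02],[0.039,0.045,-0.065,0,0.02],[0.0415,0.064,-0.0913,0,0.02],[0.0415,0.064,-0.0913,0,0.02]]' 15;  python3 go.py .51,-.14,.28 .555,-.17,.24 .66,-.2,.2
```

```text
[ 0.51 -0.14  0.28] [ 0.0577  0.0642 -0.0914]
time: 31.0
ee_pos: [0.522, -0.1407, 0.2885]
eef_rot: [0.06, 0.96, -0.022, 0.272]
ft_force: [-0.3, -0.1, -0.2]
width: 0.0338
grip_force: 15.0
31.0 [-0.8094 -0.4975  0.7673  2.1012  0.5427  0.9001  1.2031] [ 0.522  -0.1407  0.2885] [-0.2699 -0.0723 -0.2225] 
 [[-0.8449  0.1279  0.5193]
 [ 0.1039  0.9917 -0.0753]
 [-0.5247 -0.0097 -0.8513]]
[ 0.51 -0.14  0.28] [ 0.0147 -0.0007  0.0009]
[ 0.555 -0.17   0.24 ] [-0.0202 -0.0236  0.0597]
[ 0.66 -0.2   0.2 ] [-0.0708 -0.0159  0.0908]
```

```bash
python3 jog.py '[[-0.003,-0.008,0.02,0,0.02],[-0.006,-0.016,0.04,0,0.02],[-0.006,-0.025,0.06,0,0.02],[-0.006,-0.025,0.06,0,0.02]]' 15; python3 go.py|head -1;  python3 jog.py '[[-0.015,-0.003,0.019,0,0.02],[-0.03,-0.006,0.038,0,0.02],[-0.045,-0.01,0.057,0,0.02],[-0.045,-0.01,0.057,0,0.02]]' 15; python3 go.py .66,-.2,.2
```

```text
time: 31.4
ee_pos: [0.5545, -0.1744, 0.2367]
eef_rot: [0.062, 0.961, -0.023, 0.269]
ft_force: [-0.9, 0.3, 0.7]
width: 0.0336
grip_force: 15.0
31.4 [-0.9354 -0.3885  1.0255  2.0972  0.5004  0.7388  1.3044] [ 0.5545 -0.1744  0.2367] [-0.8631  0.3093  0.6894] 
time: 31.8
ee_pos: [0.6077, -0.1792, 0.221]
eef_rot: [0.056, 0.963, -0.017, 0.264]
ft_force: [0.1, -0.2, -0.1]
width: 0.0335
grip_force: 15.0
31.8 [-1.0381 -0.031   1.3051  1.9953 -0.0814  0.6269  1.783 ] [ 0.6077 -0.1792  0.221 ] [ 0.0703 -0.1532 -0.1063] 
 [[-0.8548  0.1165  0.5057]
 [ 0.0986  0.9932 -0.0621]
 [-0.5095 -0.0033 -0.8605]]
[ 0.66 -0.2   0.2 ] [-0.036  -0.0145  0.0458]
```

```bash
python3 jog.py '[[-0.012,-0.005,0.015,0,0.02],[-0.024,-0.01,0.03,0,0.02],[-0.036,-0.0145,0.046,0,0.02],[-0.036,-0.0145,0.046,0,0.02]]' 15; python3 go.py .6,-.275,.15 .555,-.28,.09; python3 - <<'E'
from sim2 import *; from bench import r
st=r.read_state();qc=st["joint_positions"];M=R.from_quat(st["eef_rot"]).as_matrix()
run(qc,M,[(.6,-.275,.15),(.555,-.28,.09),(.555,-.28,.057)])
E
```

```text
time: 32.2
ee_pos: [0.6583, -0.2072, 0.1965]
eef_rot: [0.06, 0.963, -0.02, 0.261]
ft_force: [-0.7, -0.2, -0.0]
width: 0.0332
grip_force: 15.0
32.2 [-0.6684  0.3129  1.103   1.8816 -0.6382  0.6676  2.2058] [ 0.6583 -0.2072  0.1965] [-0.6809 -0.1726 -0.043 ] 
 [[-0.8565  0.1266  0.5004]
 [ 0.1055  0.9919 -0.0704]
 [-0.5053 -0.0075 -0.8629]]
[ 0.6   -0.275  0.15 ] [ 0.0663 -0.0742  0.0158]
[ 0.555 -0.28   0.09 ] [ 0.0683 -0.0102  0.0296]
[ 0.6  -0.28  0.15] [-0.44  0.32  1.01  1.95 -0.81  0.66  2.49] err 0.0 0.0
[ 0.56 -0.28  0.09] [-0.05  0.24  0.6   2.08 -0.8   0.49  2.6 ] err 0.0 0.0
[ 0.56 -0.28  0.06] [ 0.33  0.27  0.19  2.09 -0.75  0.39  2.6 ] err 0.0 0.0
```

```bash
python3 jog.py '[[0.017,-0.019,0.004,0,0.02],[0.034,-0.038,0.008,0,0.02],[0.05,-0.056,0.012,0,0.02],[0.066,-0.072,0.016,0,0.02],[0.066,-0.072,0.016,0,0.02]]' 15; python3 go.py .555,-.28,.1 .555,-.28,.06
```

```text
time: 32.7
ee_pos: [0.5981, -0.2724, 0.1516]
eef_rot: [0.061, 0.963, -0.019, 0.262]
ft_force: [-0.6, -0.8, -0.2]
width: 0.0335
grip_force: 15.0
32.7 [-0.4612  0.278   1.019   1.9902 -0.7611  0.6118  2.474 ] [ 0.5981 -0.2724  0.1516] [-0.6413 -0.8147 -0.203 ] 
 [[-0.8548  0.1272  0.503 ]
 [ 0.1076  0.9919 -0.0681]
 [-0.5076 -0.0041 -0.8616]]
[ 0.555 -0.28   0.1  ] [ 0.0622 -0.0128  0.0233]
[ 0.555 -0.28   0.06 ] [0.0203 0.0002 0.0345]
```

```bash
python3 jog.py '[[0.016,-0.003,0.006,0,0.02],[0.032,-0.006,0.012,0,0.02],[0.048,-0.01,0.018,0,0.02],[0.062,-0.013,0.023,0,0.02],[0.062,-0.013,0.023,0,0.02]]' 15; python3 go.py .555,-.28,.07 .555,-.28,.06; python3 - <<'E'
from h import *
s,t=cams(); cv2.imwrite("pics/top_p.png",t["img"][:,:,::-1]); cv2.imwrite("pics/side_p.png",s["img"][:,:,::-1])
E
```

```text
time: 33.2
ee_pos: [0.5568, -0.2782, 0.1007]
eef_rot: [0.06, 0.963, -0.018, 0.263]
ft_force: [0.3, 0.3, 0.2]
width: 0.0342
grip_force: 15.0
33.2 [-0.2036  0.2295  0.7571  2.1001 -0.7945  0.4877  2.5894] [ 0.5568 -0.2782  0.1007] [0.2916 0.3051 0.2489] 
 [[-0.8548  0.1242  0.5039]
 [ 0.105   0.9923 -0.0663]
 [-0.5082 -0.0038 -0.8612]]
[ 0.555 -0.28   0.07 ] [ 0.017  -0.0019  0.0257]
[ 0.555 -0.28   0.06 ] [0.0051 0.     0.0086]
```

```bash
python3 jog.py '[[0.005,-0.001,0.008,0,0.02],[0.01,-0.001,0.016,0,0.02],[0.017,-0.002,0.026,0,0.02],[0.017,-0.002,0.026,0,0.02]]' 15; python3 go.py .555,-.28,.0575; python3 jog.py '[[0.0025,0,0.0042,0,0.02],[0.0038,0,0.0064,0,0.02],[0.0038,0,0.0064,0,0.02]]' 15; python3 go.py |head -1
```

```text
time: 33.7
ee_pos: [0.5564, -0.2804, 0.0696]
eef_rot: [0.059, 0.963, -0.019, 0.263]
ft_force: [0.1, 0.2, -0.1]
width: 0.0337
grip_force: 15.0
33.7 [ 0.127   0.253   0.3968  2.1026 -0.7734  0.3985  2.5965] [ 0.5564 -0.2804  0.0696] [ 0.14    0.2367 -0.0887] 
 [[-0.855   0.1234  0.5037]
 [ 0.1038  0.9923 -0.0669]
 [-0.5081 -0.0049 -0.8613]]
[ 0.555  -0.28    0.0575] [0.0074 0.0003 0.0097]
time: 34.0
ee_pos: [0.5568, -0.2805, 0.063]
eef_rot: [0.059, 0.963, -0.019, 0.263]
ft_force: [-0.5, -0.8, 0.0]
width: 0.0332
grip_force: 15.0
34.0 [ 0.192   0.2614  0.3248  2.1028 -0.7669  0.3775  2.5972] [ 0.5568 -0.2805  0.063 ] [-0.4545 -0.8028  0.0154]
```

Not touching yet, so I'll lower in 2 mm steps until contact.

```bash
python3 jog.py '[[0.001,0,0.0017,0,0.02],[0.001,0,0.0017,0,0.02]]' |sed -n '2p;4,5p'; python3 jog.py '[[0.001,0,0.0017,0,0.02],[0.001,0,0.0017,0,0.02]]' |sed -n '2p;4,5p'
```

```text
ee_pos: [0.5565, -0.2804, 0.0607]
ft_force: [0.1, -0.1, -1.0]
width: 0.0337
ee_pos: [0.5562, -0.2806, 0.0585]
ft_force: [-0.0, 0.8, -0.8]
width: 0.0339
```

```bash
python3 jog.py '[[0.0005,0,0.0009,0,0.02],[0.0005,0,0.0009,0,0.02]]' |sed -n '2p;4,5p'; python3 go.py | head -1
```

```text
ee_pos: [0.5562, -0.2808, 0.0575]
ft_force: [0.2, -0.0, -1.2]
width: 0.0337
34.6 [ 0.2415  0.2685  0.2716  2.1037 -0.762   0.3624  2.5977] [ 0.5562 -0.2808  0.0575] [ 0.2378 -0.031  -1.1782]
```

```bash
python3 jog.py '[[0.0005,0,0.0009,0,0.02],[0.0005,0,0.0009,0,0.02]]' |sed -n '2p;4,5p'; python3 jog.py '[[0.0005,0,0.0009,0,0.02],[0.0005,0,0.0009,0,0.02]]' |sed -n '2p;4,5p'
```

```text
ee_pos: [0.5566, -0.2811, 0.0571]
ft_force: [-2.0, 0.9, 4.6]
width: 0.0337
ee_pos: [0.5571, -0.2814, 0.0568]
ft_force: [-3.2, 1.0, 9.5]
width: 0.0335
```

```bash
python3 jog.py '[[0.0005,0,0.0009,0,0.02],[0.0005,0,0.0009,0,0.02]]' |sed -n '2p;4,5p'
```

```text
ee_pos: [0.5574, -0.2815, 0.0564]
ft_force: [-7.7, 2.4, 14.4]
width: 0.0332
```

```bash
python3 jog.py '[[-0.0007,0,-0.0012,0,0.02],[-0.0007,0,-0.0012,0,0.02]]' 5 |sed -n '2p;4,5p'; python3 jog.py '[[0,0,0,0,0.036],[0,0,0,0,0.038],[0,0,0,0,0.042],[0,0,0,0,0.046],[0,0,0,0,0.05],[0,0,0,0,0.05]]'; python3 - <<'E'
from h import *
s,t=cams(); cv2.imwrite("pics/top_q.png",t["img"][:,:,::-1]); cv2.imwrite("pics/side_q.png",s["img"][:,:,::-1])
E
```

```text
ee_pos: [0.5565, -0.281, 0.0564]
ft_force: [-3.1, 1.2, 6.2]
width: 0.0337
time: 36.0
ee_pos: [0.5563, -0.2808, 0.0559]
eef_rot: [0.059, 0.963, -0.019, 0.263]
ft_force: [0.2, -0.1, 0.6]
width: 0.0488
grip_force: 0.0
```

```bash
python3 jog.py '[[0,0,-0.015,0,0.05],[0,0,-0.03,0,0.05],[0,0,-0.05,0,0.05],[0,0,-0.07,0,0.05],[0,0,-0.09,0,0.05],[0,0,-0.12,0,0.05],[0,0,-0.15,0,0.05],[0,0,-0.15,0,0.05]]'; python3 - <<'E'
from h import *
s,t=cams(); cv2.imwrite("pics/top_r.png",t["img"][:,:,::-1]); cv2.imwrite("pics/side_r.png",s["img"][:,:,::-1])
hsv=cv2.cvtColor(cv2.cvtColor(t["img"],cv2.COLOR_RGB2BGR),cv2.COLOR_BGR2HSV)
g=cv2.cvtColor(t["img"],cv2.COLOR_RGB2GRAY)
O=np.array([.5651,-.2945,.012]);M=R.from_euler('z',np.arctan2(.847,.532)-np.pi/2).as_matrix()
h0=cv2.imread("pics/top_u.png");d=cv2.absdiff(h0,t["img"][:,:,::-1]).max(2)[180:240,385:470]
m=(d>25).astype(np.uint8)
n,l,stt,c=cv2.connectedComponentsWithStats(m)
for i in range(1,n):
    if stt[i,4]>8:
        q=c[i]+[385,180];w=onz(t,q,.02);print(stt[i],q,w,(M.T@(w-O))[:2])
print(hsv[195:225:2,405:440:2,1])
E
```

```text
time: 36.9
ee_pos: [0.4808, -0.2718, 0.1889]
eef_rot: [0.059, 0.962, -0.02, 0.266]
ft_force: [-0.4, 0.4, 0.7]
width: 0.0503
grip_force: 0.0
[   0   18   85   42 2076] [415.7649 223.3921] [ 0.5187 -0.2651  0.02  ] [-0.0549  0.0002]
[[29 29 13  3  5  5  3  5 10 52 61 57 56 57 55 57 56 64]
 [30 23  3  3  3  3  1  1  3  4 27 55 61 62 59 60 62 65]
 [28  1  3  5  3  4 25 22 24 22 13 15 40 67 67 66 66 64]
 [23  3  5  3  3  5 25 22 22 23 26  8  3 17 58 68 63 63]
 [ 4  5  3  3  3  2 28 24 25 23 26  5  5  5  2 34 61 70]
 [ 3  3  5  3  4  4 30 30 27 26 26  2  3  3  5  3 10 53]
 [ 4  5  3  3  4 19 42 40 36 39 30  0  3  3  3  5  3  2]
 [12 10  3  2  3 22 42 36 38 40 30 15  3  2  5  3  3  3]
 [35 27 14  7  7 13 42 51 53 44 37 40 24 13  2  3  4  8]
 [36 38 29 11  7  9 16 17 22 31 31 27 19 16 18 11 16 18]
 [38 44 50 54 35 19 17 17 17 17 17 15 16  5 18 17 18 16]
 [38 47 48 53 60 56 25 19 18 16 16 16 15 16 18 18 18 16]
 [43 46 46 44 49 56 61 42 21 17 18 16 16 15 15 18 15 16]
 [40 44 42 43 46 49 54 56 52 28 16 18 18 15 16 16 16 17]
 [39 39 40 36 40 47 47 49 52 54 42 22 18 18 15 15 17 16]]
```

```bash
python3 jog.py '[[-0.02,0.04,-0.03,0,0.05],[-0.04,0.08,-0.06,0,0.05],[-0.06,0.12,-0.1,0,0.05],[-0.07,0.16,-0.14,0,0.05],[-0.07,0.16,-0.14,0,0.05]]'; python3 - <<'E'
from h import *
s,t=cams(); cv2.imwrite("pics/top_v.png",t["img"][:,:,::-1]); cv2.imwrite("pics/side_v.png",s["img"][:,:,::-1])
g=lambda n:cv2.cvtColor(cv2.imread(n),cv2.COLOR_BGR2GRAY).astype(int)
a,b=g("pics/top_u.png"),g("pics/top_v.png"); sa,sb=g("pics/side_u.png"),g("pics/side_v.png")
def rep(n,x,y,box): c0,r0,c1,r1=box; d=abs(x-y)[r0:r1,c0:c1]; print(n,d.mean().round(1),d.max(),(d>25).sum())
rep("tileA top",a,b,(392,185,412,205)); rep("tileB top",a,b,(438,212,462,232)); rep("lid side",sa,sb,(290,150,335,240)); rep("jar",a,b,(200,180,226,206)); rep("tiles side",sa,sb,(325,140,365,170))
O=np.array([.5651,-.2945,.012]);M=R.from_euler('z',np.arctan2(.847,.532)-np.pi/2).as_matrix()
d=(abs(a-b)>15)[190:222,411:436]; ys,xs=np.nonzero(d); print(xs.min()+411,xs.max()+411,ys.min()+190,ys.max()+190)
print(b[194:220,411:434])
E
```

```text
time: 37.5
ee_pos: [0.4905, -0.1061, 0.3425]
eef_rot: [0.057, 0.963, -0.019, 0.264]
ft_force: [-0.0, -1.0, 0.2]
width: 0.05
grip_force: 0.0
tileA top 12.0 17 0
tileB top 12.2 17 0
lid side 11.2 139 523
jar 15.1 118 32
tiles side 3.2 139 37
412 434 191 221
[[213 214 215 215 215 215 215 208 201 192 175 168 168 172 176 175 177 179
  178 175 175 175 175]
 [214 215 215 215 215 215 216 216 214 210 192 180 172 173 177 180 183 180
  177 172 170 170 172]
 [215 215 215 214 215 214 214 214 215 215 209 201 192 183 183 181 179 179
  177 173 173 173 174]
 [215 215 215 215 214 214 209 207 212 215 215 213 209 196 191 180 174 171
  174 174 173 171 171]
 [215 215 215 215 214 205 197 198 207 211 210 209 205 204 202 185 175 168
  171 172 173 171 170]
 [214 214 215 215 211 193 197 206 211 210 204 201 197 201 206 198 191 182
  179 174 170 168 170]
 [215 215 214 216 207 182 196 211 213 213 210 209 209 210 211 210 210 207
  199 184 170 168 169]
 [215 215 215 216 207 178 195 211 213 212 213 213 212 212 212 212 213 215
  212 200 184 173 172]
 [215 215 215 215 208 183 197 211 211 212 211 212 212 212 212 212 21
[... 978 characters left out ...]
208 215 215 215 214]
 [179 194 207 213 211 205 203 203 199 188 181 172 164 159 160 174 183 201
  213 215 215 214 214]
 [154 160 181 199 209 214 213 213 212 210 208 206 204 203 204 208 210 214
  215 215 214 215 215]
 [154 150 155 171 192 207 213 214 214 214 213 214 213 214 215 216 215 215
  215 215 215 215 215]
 [165 164 161 156 166 183 200 210 214 214 215 215 215 215 215 214 215 215
  214 215 214 215 215]
 [174 172 168 163 161 156 170 190 204 213 215 215 215 215 215 215 214 215
  215 214 215 214 215]
 [178 177 172 168 166 159 155 163 178 196 210 214 216 215 214 215 215 215
  215 215 215 214 215]
 [180 181 176 171 170 169 167 162 159 164 185 203 213 215 215 215 215 215
  215 215 215 216 214]]
```

```bash
python3 - <<'E'
from h import *
s,t=cams()
O=np.array([.5651,-.2945,.012]);M=R.from_euler('z',np.arctan2(.847,.532)-np.pi/2).as_matrix()
w=onz(t,(421.3,205.2),.012); print("tile",w,(M.T@(w-O))[:2])
def yel(n):
    h=cv2.cvtColor(cv2.imread(n),cv2.COLOR_BGR2HSV)[180:235,295:345]; y,x=np.nonzero((h[...,0]>12)&(h[...,0]<30)&(h[...,1]>170)&(h[...,2]>120)); return x.mean()+295,y.mean()+180,len(x)
for n in("side0","side_u","side_v"): print(n,yel(f"pics/{n}.png"))
def jar(n):
    h=cv2.cvtColor(cv2.imread(n),cv2.COLOR_BGR2HSV)[300:340,295:335]; y,x=np.nonzero((h[...,0]>85)&(h[...,0]<125)&(h[...,1]>60)); return x.mean()+295,y.mean()+300,len(x)
for n in("side0","side_u","side_v"): print(n,jar(f"pics/{n}.png"))
st=r.read_state(); print(st["time"],st["joint_vel"])
E
```

```text
tile [ 0.5775 -0.285   0.012 ] [0.0055 0.0146]
side0 (np.float64(334.0), np.float64(223.66666666666666), 6)
side_u (np.float64(307.875), np.float64(195.125), 8)
side_v (np.float64(308.0), np.float64(195.0), 9)
side0 (np.float64(311.3888888888889), np.float64(327.3333333333333), 90)
side_u (np.float64(311.4157303370786), np.float64(327.48314606741576), 89)
side_v (np.float64(311.39772727272725), np.float64(327.40909090909093), 88)
37.7 [ 0.0069  0.0128  0.0266  0.0213  0.0018 -0.0009  0.002 ]
```

The tile is within 6 mm of the board's middle across and 15 mm along. The lid and jar haven't moved, so I'm handing it in.

```bash
python3 -c "
from bench import r
print(r.close_job())"
```

```text
the job is handed in; nothing more can be done
None
```

The job is handed in at about 38 s, with no verdict shown: the lid is propped with the stay's foot in its ledge, and by the last images the fired tile stands upright on the board between the two cooled tiles (about 6 mm off centre across, 15 mm along), with the cooled tiles and the jar unmoved.

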